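Lock the charger case cover with its cam key

TASK

Lock the cover of the dark charger case: take the yellow-handled key from its blue rest, fit its blade in the slot of the round steel cam and turn the cam clockwise, feeling for the hidden stop, until its tongue is home and snug against the stop, without forcing it. Then stand the key back in its blue rest as it was and let go. Turn the cam only with the key, and leave the other things on the bench where they are.

Things in the scene. Friction and masses are not known exactly. Their poses are not given: they have to be found in the camera images.
- case: Dark steel charger case, 160 (its x) x 220 (its y) x 50 mm high, fixed to the bench, its cover on its +x part. Origin: centre of its underside. The cam's axis is upright, 45 mm from the origin towards the case's -x.
- cam (a joint): Angle of the steel cam in rad. 0 = open, its brass tongue 1.5 rad anticlockwise from the case's +x, near its +y; grows as the cam is turned clockwise seen from above, the tongue swinging under the hood. Starts between 0 and 0.2. The stop under the hood is met somewhere between 1.28 and 1.5, differently each time. Turning takes about 0.08 N m; it stays where it is left.
- cam_slot (a point): Centre of the cam's slot at its mouth, on the cam's upper face (68 mm above the bench). Turns with the cam: x points along the slot, and along the brass tongue below it, z up. The cam's head is 40 mm across; the slot is 28 mm long, 5 mm wide, 8 mm deep, closed at its ends and floor.
- cover: Aluminium cover, 90 x 200 x 4 mm, on top of the case, fixed. Origin: centre of its underside, 33 mm from the case's origin towards the case's +x, axes as the case's. On its edge next to the cam stands a grey hood, 22 x 40 mm, its top 12 mm above the case's top; the cam's tongue swings in under it and meets a firm steel stop there, unseen. The tongue reaches 46 mm from the cam's axis.
- key: Loose yellow-handled key, 90 g give or take a third, standing blade down in its rest at the start. Origin: centre of the blade's lower edge; z up to the handle. Blade 24 mm (its x) x 3 mm (its y) x 12 mm long; above it a steel shoulder disc, 30 mm across, from z = 12 to 24 mm; above that the handle, 32 mm (x) x 14 mm (y), from z = 24 to 64 mm. The handle is pinched across its y. Symmetric under a half turn.
- key_tip (a point): Same point as the key's origin: centre of the blade's lower edge. In the cam's slot the blade has some play, so the cam lags behind the key; once the cam has stopped, each further 0.02 rad of the hand adds roughly 0.1 N m. A twist of 0.2 to 0.3 N m in all is snug; 0.4 is forcing it.
- rest: Blue block fixed to the bench, 70 (x) x 50 (y) x 30 mm high. Origin: centre of its underside. In its top a chamfered pocket 28.5 mm (x) x 8.5 mm (y), 18 mm deep, takes the blade; the key's shoulder then rests on the block's top, with the key's origin 18 mm above the bench.
- rest_top (a point): Centre of the pocket's mouth on top of the blue rest; x along the pocket's length.
- oil: Bystander: blue plastic bottle, 54 mm across, 130 mm high. Origin: centre of its underside.
- tape: Bystander: yellow and black tape measure, 70 x 36 x 62 mm high. Origin: centre of its underside.
- bin: Bystander: open blue parts bin, 100 x 130 x 55 mm high. Origin: centre of its underside.
Not all that is in view belongs to the job. What is shaped like the key but orange or pink is not meant.

How it is judged:
By the outcome, as a careful person would: the job done as asked, in the order asked, and still so for the second after the job is handed in, with the robot touching nothing.
It also fails if it takes over 72 s, if anything falls off the work surface, if the arm or the gripper's body presses on something with over 40 N, if the wrist force passes 120 N, or if a joint passes its speed limit or range.

ROBOT

A 6-joint arm with a two-finger parallel gripper is mounted at the origin on the work surface. World frame = base frame: x ahead of the robot, y to its left, z up, the work surface at z = 0. Lengths are in m, angles in degrees, forces in N, time in s.
With the tool pointing down it reaches from about 0.35 to 0.975 m from the base axis. Payload 4.9 kg.
Tool frame: the origin (TCP) lies midway between the tips of the shut fingers; the grasp point (between the pads) lies 19 mm behind it; x points along the fingers, y is the direction in which the jaws open and shut, and the axes are right-handed (so a half turn about x gives the same grasp; the last joint's range is limited). The gripper opens to 85 mm and grips with 20 to 120 N. Pads are 22 mm wide; open, the fingers measure 114 mm over their backs; the gripper's body (76 mm by 85 mm) begins 54 mm behind the grasp point. The pads swing forward as they close: fully open they stand 13 mm farther back than shut.
Start: joints at [-80.615, 3.019, 92.412, -0, 84.569, -6.818], TCP at [0.174, -0.6, 0.197] pointing down, gripper open.
Joint ranges: [-172.51, 172.51], [-57.92, 126.97], [3.15, 148.05], [-58.71, 238.71], [5.1, 150.11], [-179.66, 179.66]. Speed limits (degrees/s): [147.25, 147.25, 180, 180, 180, 180].

INTERFACE

Orientations are given as [roll, pitch, yaw] about the fixed x, y, z axes, in that order (R = Rz(yaw) Ry(pitch) Rx(roll)).
In Python, from rig import read_state, capture, close_job, find_in, cut_out gives the robot as it stands.
- The arm moves only by the shell command python3 -m crank 'ROWS' [FORCE]. ROWS is JSON, a list of rows, each a list of 5 numbers: the opening, from -1 (shut) to 1 (fully open), then the shift along the tool's x, y, z in mm, then the turn about the tool's x in rad. In form: [[gripper, x, y, z, twist], ...]. A call has 1 to 20 rows; each row shifts and turns the pose as measured when the row begins, along the tool's axes as they then stand; what a row does not reach is not made up. A row lasts 1/10 s, in which the tool goes at most 50 mm and 8.59 degrees, less where a joint would pass 70% of its speed; a pose out of reach is approached as far as the arm can. A call with a gripper value outside its range is refused whole. The fingers move at their own pace and stop on an object; FORCE is the grip in N (left out, the last holds). Time passes only in rows, so rows that do not move let the fingers close. It gives the time, the measured TCP pose, the force and the opening at its end, in the units of the state.
- read_state(): the state, without advancing time (a new reading comes with each control period).
- capture(name): name is "side" or "top" or "wrist"; returns a dict with "color" (384x512x3 uint8, red, green, blue), "mtx" (3x3 intrinsics, pixels), "world_from_camera" (4x4, takes a point from camera to world coordinates); the wrist camera has in their place "T_tool_cam" (4x4, takes a point from camera to tool coordinates, whose origin is the TCP and whose axes are the tool frame's). Camera axes: x right, y up, looking along -z (the intrinsics and any distortion apply to the point x, -y, -z); pixel columns grow to the right and rows downward; lengths in m; the calibration is good to about 2 mm. A picture is of the moment at which its call begins: read the wrist's pose just before it. There is no depth.
- close_job(): hands the job in, once; it reports no verdict.
Trained networks look in the newest picture that a camera, given by its name, has taken for a name from the list of things; names that differ only in an ending like _2 or _b are one class to them, and where a whole thing is asked for, a point or a joint stands for the part that bears it (a point fixed in the world has none). Each returns a list of dicts, best first, with "conf" (0 to 1); they miss things now and then, are a little off and sometimes report something else, mostly with a low value. They report only what shows in the picture. A call takes as long as a camera call. They do not tell look-alikes from the thing itself.
- find_in(camera, name): "point" ([x, y, z] in m, in the coordinates of the camera as it stood for that picture, good to about 4 mm: the middle of the surface that is visible of it).
- cut_out(camera, name): "region" (384x512 bool, what is visible of it).
The state is a dict: "clock": time; "q": joint angles; "joint_velocities": joint speeds; "tau": joint torques, N m; "tcp_pos": TCP position; "orientation": TCP orientation; "wrist_force": force on the tool from outside, world axes, zero at the start; "ft_torque": the same for the moment, N m; "gripper_width": finger opening in m.
Only numpy, scipy, OpenCV 4.12 (cv2) and the standard library are available. Lean on these libraries where they do the work, as an engineer would, in place of code of your own. Each camera call takes 0.05 s, during which the arm holds its last target.

## Working session

There is one attempt and no reset: what is moved stays moved. The work goes in short steps, Python scripts to look and compute and a shell command to move; the robot and the scene stay as the last step left them, time stands still between calls to the robot, and variables do not carry over. Pictures are saved under pics/ and viewed, and the job is handed in when it is done.

```bash
ls; mkdir -p pics; python3 - <<'E'
from rig import *
import cv2
s=read_state(); print(s)
for n in ["side","top","wrist"]:
    c=capture(n); cv2.imwrite(f"pics/a_{n}.png",c["color"][:,:,::-1])
    print(n,c["mtx"], c.get("world_from_camera",c.get("T_tool_cam")))
E
```

```text
pics
{'clock': 0.0, 'q': array([-8.06150015e+01,  3.05600084e+00,  9.24940168e+01,  1.25779994e-04,
        8.45667643e+01, -6.81733139e+00]), 'joint_velocities': array([-0.0370261 , -0.01341627,  0.02454096,  0.06778406, -0.00813883,
       -0.01465716]), 'tau': array([-1.80806852e-03, -3.93682086e+01, -3.70176744e+01, -2.79181168e-04,
        6.88008178e-03,  1.15631698e-05]), 'tcp_pos': array([ 0.17428937, -0.59948005,  0.19525662]), 'orientation': array([-96.87875255,  89.883218  ,  99.3235653 ]), 'wrist_force': array([ 0.19500596, -0.65750816,  0.0232669 ]), 'ft_torque': array([0.03714505, 0.01804827, 0.04185916]), 'gripper_width': 0.0851510180770544}
side [[451.49525313   0.         255.6661751 ]
 [  0.         451.49525313 189.61830897]
 [  0.           0.           1.        ]] [[ 0.73608228  0.50765703 -0.44773565  0.21046097]
 [-0.67686683  0.5463156  -0.49334629 -0.43878055]
 [-0.00584574  0.66620087  0.74574944  0.70443864]
 [ 0.          0.          0.          1.        ]]
top [[423.6508365    0.         246.37167034]
 [  0.         423.6508365  192.31943267]
 [  0.           0.           1.        ]] [[ 0.01693067  0.99858645 -0.050383    0.52678787]
 [-0.99964486  0.01794273  0.01970318  0.00949624]
 [ 0.02057934  0.05003152  0.9985356   0.91965779]
 [ 0.          0.          0.          1.        ]]
wrist [[323.27691633   0.         256.27505127]
 [  0.         323.27691633 199.3803206 ]
 [  0.           0.           1.        ]] [[ 7.54186709e-05  2.91061201e-01 -9.56704433e-01 -1.76542818e-01]
 [ 9.99999836e-01  5.20486950e-04  2.37181106e-04  4.07370737e-04]
 [ 5.66986390e-04 -9.56704294e-01 -2.91061114e-01 -7.37876177e-02]
 [ 0.00000000e+00  0.00000000e+00  0.00000000e+00  1.00000000e+00]]
```

View pics/a_side.png

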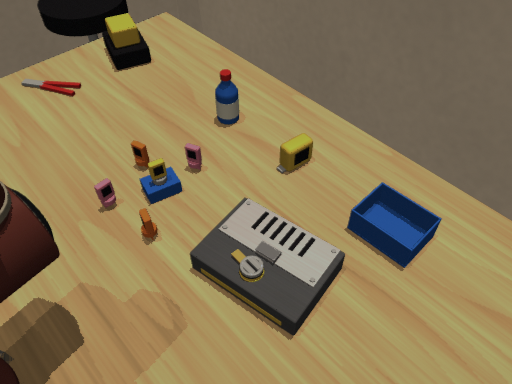

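View pics/a_top.png

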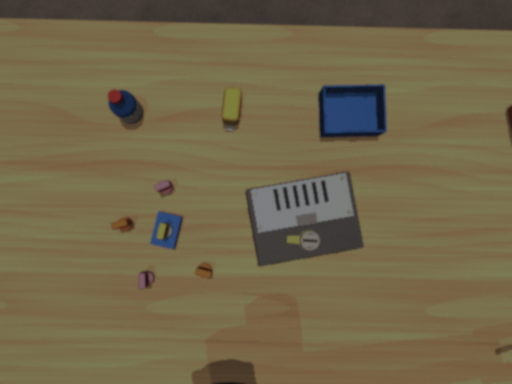

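```bash
cat > h.py <<'E'
import numpy as np, cv2
from rig import *
from scipy.spatial.transform import Rotation as R
def T_tool(s):
    T=np.eye(4); T[:3,:3]=R.from_euler('xyz',s['orientation'],degrees=True).as_matrix(); T[:3,3]=s['tcp_pos']; return T
def cap(n,fn=None):
    s=read_state(); c=capture(n)
    if 'T_tool_cam' in c: c['W']=T_tool(s)@c['T_tool_cam']
    else: c['W']=c['world_from_camera']
    if fn: cv2.imwrite(fn,c['color'][:,:,::-1])
    return c
def ray(c,uv,z):
    K=c['mtx']; u=(uv[0]-K[0,2])/K[0,0]; v=(uv[1]-K[1,2])/K[1,1]
    d=c['W'][:3,:3]@np.array([u,-v,-1]); o=c['W'][:3,3]
    return o+d*(z-o[2])/d[2]
def proj(c,p):
    q=np.linalg.inv(c['W'])@np.append(p,1); K=c['mtx']
    return np.array([K[0,0]*q[0]/-q[2]+K[0,2], K[1,1]*(-q[1])/-q[2]+K[1,2]])
def w(c,p): return (c['W']@np.append(p,1))[:3]
E
python3 - <<'E'
from h import *
np.set_printoptions(precision=4,suppress=True)
for n in ["top","side"]:
    c=cap(n)
    for k in ["case","cam","cam_slot","cover","key","rest","rest_top","oil","tape","bin"]:
        print(n,k,[(round(f['conf'],2),w(c,f['point']),proj(c,w(c,f['point'])).round()) for f in find_in(n,k)])
E
```

```text
top case [(0.73, array([0.4894, 0.1552, 0.0843]), array([163., 231.])), (0.62, array([ 0.5191, -0.1269,  0.0518]), array([304., 218.]))]
top cam [(0.88, array([ 0.4785, -0.1333,  0.0651]), array([308., 239.]))]
top cam_slot [(0.61, array([ 0.4742, -0.1313,  0.0695]), array([307., 241.]))]
top cover [(0.92, array([ 0.5507, -0.1216,  0.0505]), array([302., 203.])), (0.24, array([0.4911, 0.1568, 0.0784]), array([163., 230.]))]
top key [(0.75, array([0.5749, 0.1605, 0.0651]), array([163., 188.])), (0.71, array([0.5038, 0.2421, 0.0567]), array([122., 223.])), (0.6, array([0.4924, 0.1534, 0.0832]), array([164., 230.])), (0.59, array([0.4087, 0.0769, 0.0623]), array([203., 272.])), (0.57, array([0.3935, 0.1966, 0.0579]), array([143., 278.]))]
top rest [(0.65, array([0.4919, 0.1571, 0.0299]), array([167., 229.])), (0.22, array([ 0.7571, -0.2355,  0.0059]), array([351., 110.]))]
top rest_top [(0.85, array([0.4915, 0.1542, 0.0254]), array([168., 229.]))]
top oil [(0.9, array([0.7268, 0.234 , 0.086 ]), array([126., 110.]))]
top tape [(0.64, array([0.7408, 0.0294, 0.0581]), array([230., 109.])),
[... 874 characters left out ...]
ray([193., 155.]))]
side rest [(0.85, array([0.4781, 0.1444, 0.0288]), array([160., 187.]))]
side rest_top [(0.73, array([0.4751, 0.1429, 0.0306]), array([159., 188.])), (0.22, array([ 0.4732, -0.1368,  0.0676]), array([251., 266.])), (0.2, array([0.7379, 0.0193, 0.048 ]), array([295., 151.]))]
side oil [(0.7, array([0.7333, 0.2322, 0.0693]), array([227.,  99.]))]
side tape [(0.84, array([0.7396, 0.0173, 0.0502]), array([296., 151.])), (0.66, array([0.479 , 0.1461, 0.0283]), array([160., 187.])), (0.57, array([0.7302, 0.2314, 0.0689]), array([226., 100.])), (0.27, array([0.483 , 0.1553, 0.0614]), array([156., 172.]))]
side bin [(0.57, array([ 0.7602, -0.2296,  0.0261]), array([397., 221.]))]
```

```bash
python3 - <<'E'
from h import *
np.set_printoptions(precision=4,suppress=True)
c=cap("top")
a=cv2.resize(c['color'][200:260,135:195],None,fx=8,fy=8,interpolation=cv2.INTER_CUBIC)
b=cv2.resize(c['color'][215:265,275:335],None,fx=8,fy=8,interpolation=cv2.INTER_CUBIC)
b=cv2.copyMakeBorder(b,0,80,0,0,cv2.BORDER_CONSTANT)
cv2.imwrite("pics/b.png",np.hstack([a,b])[:,:800,::-1][:, :])
# blue top mask min area rect
hsv=cv2.cvtColor(c['color'],cv2.COLOR_RGB2HSV)
r=[f for f in cut_out('top','rest')]
for f in r[:2]:
    m=f['region'].astype(np.uint8); cs,_=cv2.findContours(m,0,2); k=max(cs,key=cv2.contourArea)
    box=cv2.boxPoints(cv2.minAreaRect(k)); print(f['conf'],[ray(c,p,0.03)[:2] for p in box])
print(T_tool(read_state()))
for k in ['case','cover','cam']:
    f=cut_out('top',k)
    for g in f[:2]:
        m=g['region'].astype(np.uint8); cs,_=cv2.findContours(m,0,2); kk=max(cs,key=cv2.contourArea)
        z={'case':.05,'cover':.054,'cam':.068}[k]
        box=cv2.boxPoints(cv2.minAreaRect(kk)); print(k,g['conf'],[ray(c,p,z)[:2] for p in box])
E
```

```text
[[-0.      0.279  -0.9603  0.1744]
 [ 0.     -0.9603 -0.279  -0.6002]
 [-1.     -0.      0.      0.1965]
 [ 0.      0.      0.      1.    ]]
case 0.62 [array([ 0.5764, -0.0026]), array([ 0.6208, -0.2204]), array([ 0.4608, -0.2509]), array([ 0.418 , -0.0347])]
case 0.27 [array([ 0.4928, -0.0923]), array([ 0.4938, -0.1582]), array([ 0.455 , -0.1585]), array([ 0.454 , -0.0928])]
cover 0.73 [array([ 0.5767, -0.0134]), array([ 0.6164, -0.2112]), array([ 0.5254, -0.2283]), array([ 0.4865, -0.0313])]
cam 0.56 [array([ 0.4728, -0.0879]), array([ 0.5077, -0.101 ]), array([ 0.4855, -0.161 ]), array([ 0.4507, -0.1477])]
```

View pics/b.png

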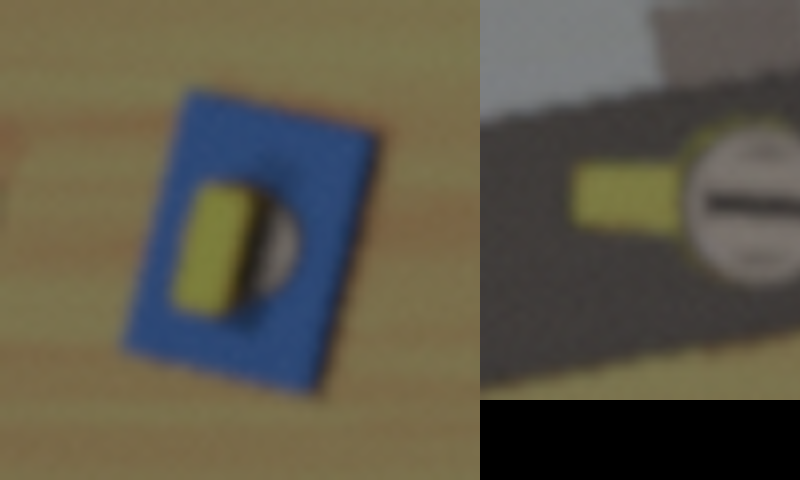

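```bash
python3 - <<'E'
from h import *
np.set_printoptions(precision=4,suppress=True)
c=cap("top")
P=[ray(c,(135+u/8,200+v/8),.03) for u,v in [(185,90),(378,128),(318,392),(125,350)]]
P=np.array(P); print(P,P.mean(0)); d=P[0]-P[3]; e=P[1]-P[2]; print(np.degrees(np.arctan2(d[1],d[0])),np.degrees(np.arctan2(e[1],e[0])),np.linalg.norm(d),np.linalg.norm(P[0]-P[1]))
s=read_state();print(s['tcp_pos'],s['orientation'])
T=T_tool(s); t=np.array([P.mean(0)[0],P.mean(0)[1],.21]); print(T[:3,:3].T@(t-T[:3,3])*1000)
E
```

```text
[[0.5288 0.1757 0.03  ]
 [0.5197 0.1252 0.03  ]
 [0.4509 0.1391 0.03  ]
 [0.461  0.1894 0.03  ]] [0.4901 0.1573 0.03  ]
-11.419223042474652 -11.405376225610103 0.06916917440954644 0.0513034928654665
[ 0.1744 -0.6001  0.1965] [-85.2534  89.9963 110.9516]
[ -13.4691 -639.2568 -514.5019]
```

```bash
python3 -m crank '[[0,-1,-36,-29,0],[0,-1,-36,-29,0],[0,-1,-36,-29,0],[0,-1,-36,-29,0],[0,-1,-36,-29,0],[0,-1,-36,-29,0],[0,-1,-36,-29,0],[0,-1,-36,-29,0],[0,-1,-36,-29,0],[0,-1,-36,-29,0],[0,-1,-36,-29,0],[0,-1,-36,-29,0],[0,-1,-36,-29,0],[0,-1,-36,-29,0],[0,-1,-36,-29,0],[0,-1,-36,-29,0],[0,-1,-36,-29,0],[0,-1,-36,-29,0]]' 40
```

```text
clock: 3.35
tcp_pos: [0.5072, 0.1925, 0.2181]
orientation: [148.1, 89.0, -16.3]
wrist_force: [0.8, 0.0, -0.2]
gripper_width: 0.0427
```

```bash
python3 -m crank '[[0,0,0,0,-0.15],[0,0,0,0,-0.15],[0,0,0,0,-0.15],[0,0,0,0,-0.15],[0,0,0,0,-0.15],[0,0,0,0,-0.15],[0,0,0,0,-0.15],[0,0,0,0,-0.15],[0,0,0,0,-0.15],[0,0,0,0,-0.15],[0,0,0,0,-0.15],[0,0,0,0,-0.15],[0,0,0,0,-0.15],[0,0,0,0,-0.15],[0,0,0,0,-0.15],[0,0,0,0,-0.15],[0,0,0,0,-0.15],[0,0,0,0,-0.11]]'; python3 -c "
from h import *
s=read_state();print(s['clock'],T_tool(s).round(4),s['q'],s['gripper_width'],s['wrist_force'],s['ft_torque'])
cap('wrist','pics/c.png')"
```

```text
clock: 5.15
tcp_pos: [0.5079, 0.2, 0.218]
orientation: [-0.7, 89.1, -12.1]
wrist_force: [0.1, 0.2, 0.0]
gripper_width: 0.0427
5.15 [[ 1.550e-02  1.972e-01  9.802e-01  5.079e-01]
 [-3.300e-03  9.804e-01 -1.972e-01  2.000e-01]
 [-9.999e-01 -2.000e-04  1.590e-02  2.180e-01]
 [ 0.000e+00  0.000e+00  0.000e+00  1.000e+00]] [ 13.91206053  -9.12671407 102.05478948  -0.39914532  86.25503346
 -64.68927407] 0.04270328196061159 [0.1074949  0.20542608 0.03878073] [ 0.05053515 -0.01331258 -0.04755234]
```

View pics/c.png

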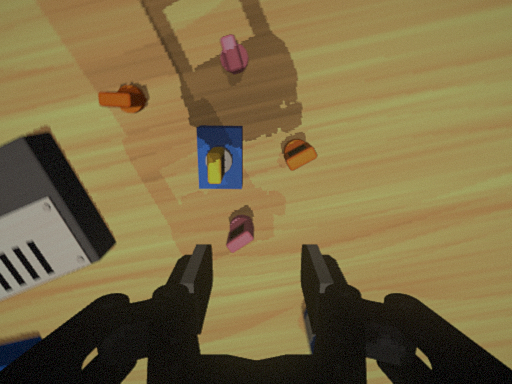

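```bash
python3 - <<'E'
from h import *
np.set_printoptions(precision=4,suppress=True)
c=cap('wrist'); s=read_state()
a=cv2.resize(c['color'][115:205,180:260],None,fx=6,fy=6,interpolation=cv2.INTER_CUBIC)
cv2.imwrite("pics/d.png",a[:,:,::-1])
hsv=cv2.cvtColor(c['color'],cv2.COLOR_RGB2HSV)
m=cv2.inRange(hsv,(100,120,40),(130,255,255)); m[:110]=0;m[205:]=0;m[:,:180]=0;m[:,260:]=0
cs,_=cv2.findContours(m,0,2); k=max(cs,key=cv2.contourArea)
box=cv2.boxPoints(cv2.minAreaRect(k)); P=np.array([ray(c,p,.03) for p in box]);print(box,P,P.mean(0))
for i in range(2):
    d=P[i+1]-P[i]; print(np.linalg.norm(d),np.degrees(np.arctan2(d[1],d[0])))
for k in ['key','rest','rest_top']:
    print(k,[(round(f['conf'],2),w(c,f['point']),proj(c,w(c,f['point'])).round()) for f in find_in('wrist',k)])
# predicted key outline on rest
for p in [(.4901,.1573,.03),(.4901,.1573,.082)]: print(proj(c,np.array(p)))
E
```

```text
[[197. 187.]
 [197. 126.]
 [241. 126.]
 [241. 187.]] [[0.518  0.1268 0.03  ]
 [0.4505 0.1442 0.03  ]
 [0.46   0.1917 0.03  ]
 [0.528  0.1771 0.03  ]] [0.4891 0.16   0.03  ]
0.06971617180791287 165.53841068528212
0.04841853957229365 78.73282788060754
key [(0.96, array([0.4917, 0.1626, 0.0788]), array([217., 168.])), (0.92, array([0.3893, 0.2018, 0.0587]), array([234.,  52.])), (0.91, array([0.5006, 0.2497, 0.0574]), array([302., 156.])), (0.85, array([0.4091, 0.0798, 0.0604]), array([118., 100.])), (0.64, array([0.5776, 0.1672, 0.0523]), array([241., 235.]))]
rest [(0.6, array([0.476 , 0.1649, 0.0286]), array([221., 145.]))]
rest_top [(0.6, array([0.7289, 0.2271, 0.0519]), array([311., 333.]))]
[216.8912 158.6602]
[210.7011 168.4113]
```

View pics/d.png

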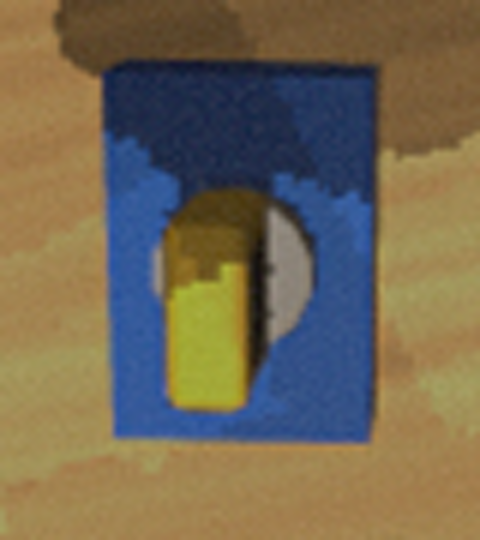

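```bash
python3 -m crank '[[0,10,-15,-3,0],[0,15,-15,-3,0],[0,15,-14,-3,0],[0,15,0,0,0],[0,0,0,0,0]]' 80; python3 - <<'E'
from h import *
np.set_printoptions(precision=4,suppress=True)
c=cap('wrist','pics/e.png'); print(T_tool(read_state()))
for k in ['key','rest','rest_top']:
    print(k,[(round(f['conf'],2),w(c,f['point']),proj(c,w(c,f['point'])).round()) for f in find_in('wrist',k)])
E
```

```text
clock: 5.9
tcp_pos: [0.4913, 0.1582, 0.1619]
orientation: [5.5, 88.9, -6.7]
wrist_force: [-1.2, -0.3, -0.2]
gripper_width: 0.0427
[[ 0.0202  0.2107  0.9773  0.4921]
 [-0.002   0.9775 -0.2107  0.1584]
 [-0.9998  0.0023  0.0201  0.1633]
 [ 0.      0.      0.      1.    ]]
key [(0.96, array([0.5788, 0.1639, 0.0502]), array([281., 265.])), (0.77, array([0.407 , 0.0804, 0.0629]), array([142., 110.])), (0.66, array([0.3902, 0.1981, 0.0576]), array([279.,  55.])), (0.64, array([0.4955, 0.246 , 0.0539]), array([354., 169.])), (0.62, array([0.4921, 0.1591, 0.0796]), array([258., 193.]))]
rest [(0.94, array([0.478 , 0.1638, 0.0291]), array([259., 164.]))]
rest_top [(0.8, array([0.4753, 0.1642, 0.0288]), array([259., 161.]))]
```

View pics/e.png

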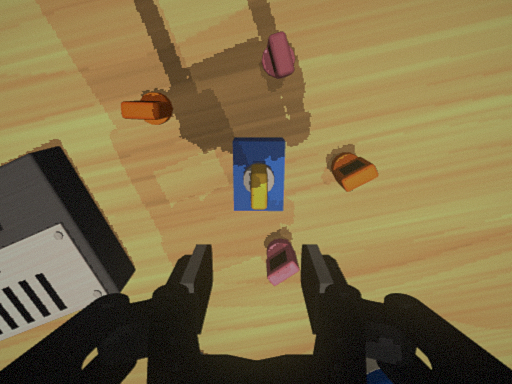

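```bash
python3 - <<'E'
from h import *
np.set_printoptions(precision=4,suppress=True)
c=cap('wrist'); T=T_tool(read_state())
a=cv2.resize(c['color'][130:220,220:300],None,fx=6,fy=6,interpolation=cv2.INTER_CUBIC)
cv2.imwrite("pics/f.png",a[:,:,::-1])
hsv=cv2.cvtColor(c['color'],cv2.COLOR_RGB2HSV)
m=cv2.inRange(hsv,(100,120,60),(130,255,255)); m[:130]=0;m[220:]=0;m[:,:220]=0;m[:,300:]=0
# left/right edges rows 160-205
L=[];Rr=[]
for v in range(148,208):
    x=np.where(m[v])[0]
    L.append(ray(c,(x.min()-.0,v+.5),.03)); Rr.append(ray(c,(x.max()+1,v+.5),.03))
for q in (L,Rr):
    q=np.array(q); p=np.polyfit(q[:,0],q[:,1],1); print(np.degrees(np.arctan(p[0])),np.polyval(p,.49))
# yellow top: 
y=cv2.inRange(hsv,(20,120,60),(35,255,255)); y[:130]=0;y[220:]=0;y[:,:235]=0;y[:,285:]=0
n,l,st,ce=cv2.connectedComponentsWithStats(y); print(st,ce)
E
```

```text
Traceback (most recent call last):
ValueError: zero-size array to reduction operation minimum which has no identity
```

View pics/f.png

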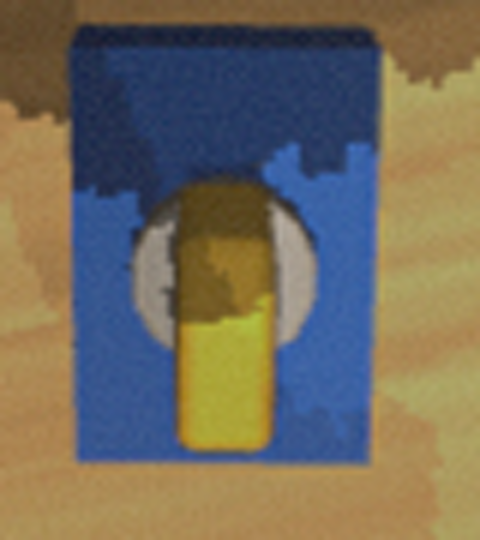

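```bash
python3 - <<'E'
from h import *
np.set_printoptions(precision=4,suppress=True)
c=cap('wrist'); T=T_tool(read_state())
def r(u,v,z): return ray(c,(220+u/6-.5+.08,130+v/6-.5+.08),z)
P=np.array([r(*q,.03) for q in [(72,47),(382,45),(370,463),(77,463)]])
print(P,P.mean(0)); d=P[0]-P[3]; e=P[1]-P[2]
print(np.linalg.norm(d),np.linalg.norm(e),np.linalg.norm(P[0]-P[1]),[np.degrees(np.arctan2(*-x[1::-1])) for x in (d,e)])
Q=np.array([r(*q,.082) for q in [(180,238),(272,238),(274,449),(178,449)]])
print(Q,Q.mean(0)); d=Q[0]-Q[3]; e=Q[1]-Q[2]
print(np.linalg.norm(d),np.linalg.norm(e),np.linalg.norm(Q[0]-Q[1]),[np.degrees(np.arctan2(*-x[1::-1])) for x in (d,e)])
Ti=np.linalg.inv(T)
print(T, Ti@np.append(P.mean(0),1)*1000, Ti@np.append(Q.mean(0),1)*1000)
E
```

```text
[[0.4513 0.1438 0.03  ]
 [0.4613 0.1919 0.03  ]
 [0.5299 0.177  0.03  ]
 [0.5194 0.1284 0.03  ]] [0.4905 0.1603 0.03  ]
0.06988956869140248 0.07023493465801775 0.04912091627621767 [np.float64(-12.792289247230737), np.float64(-12.296013388110541)]
[[0.4737 0.1573 0.082 ]
 [0.4763 0.1695 0.082 ]
 [0.5061 0.1637 0.082 ]
 [0.5033 0.1504 0.082 ]] [0.4898 0.1602 0.082 ]
0.030370175393379873 0.030376938131708726 0.012518099072842641 [np.float64(-13.025464146852118), np.float64(-11.115059023136409)]
[[ 0.0241  0.2095  0.9775  0.4935]
 [-0.0014  0.9778 -0.2095  0.1588]
 [-0.9997  0.0037  0.0239  0.1657]
 [ 0.      0.      0.      1.    ]] [ 135.5514    0.2726   -6.4968 1000.    ] [  83.551     0.2796   -5.8782 1000.    ]
```

```bash
python3 -c "
from h import *
for i in range(4):
    s=read_state();print(s['clock'],s['tcp_pos'],T_tool(s)[:3,0],s['q'],s['joint_velocities'])
    capture('side')"; python3 -m crank '[[0,0,0,0,0],[0,0,0,0,0]]'; python3 -c "
from h import *
s=read_state();print(s['clock'],s['tcp_pos'],T_tool(s)[:3,0],s['q'])"
```

```text
6.2 [0.49351104 0.15884424 0.16566594] [ 0.02413617 -0.00138178 -0.99970773] [  9.80512598 -11.61558823 109.24182002  -0.31740685  81.02454125
 -68.05392557] [-0.06059904 -0.12120427  0.23622017 -0.08246023 -0.07596134  0.05539916]
6.25 [0.49342618 0.15877609 0.16556562] [ 0.02402924 -0.00148711 -0.99971015] [  9.80220321 -11.62006994 109.25529059  -0.32230359  81.02260658
 -68.05886605] [-0.12077545 -0.09267053  0.23607646 -0.16602825 -0.00024862 -0.05399543]
6.3 [0.49330834 0.1586987  0.16541911] [ 0.02379392 -0.00153687 -0.9997157 ] [  9.79615744 -11.62277855 109.27162256  -0.32268197  81.02272499
 -68.06287163] [-0.11706034 -0.04142539  0.36919525  0.00355987 -0.02789663 -0.0450015 ]
6.35 [0.49317837 0.15863197 0.16522621] [ 0.02349283 -0.00155231 -0.9997228 ] [  9.78993156 -11.62229015 109.28966798  -0.32044944  81.02131037
 -68.0650582 ] [-0.08557329  0.04791269  0.38673944  0.04362818 -0.083973    0.016297  ]
clock: 6.6
tcp_pos: [0.4932, 0.1587, 0.1653]
orientation: [8.4, 88.6, -3.7]
wrist_force: [-1.0, 0.3, -0.1]
gripper_width: 0.043
6.6 [0.49319636 0.15869997 0.1653489 ] [ 0.02362792 -0.00153421 -0.99971964] [  9.797359   -11.62815327 109.28289496  -0.32091625  81.02618161
 -68.06200069]
```

```bash
python3 -m crank '[[0,10,0,-3,0],[0,20,0,-3,0],[0,20,0,0,0],[0,20,0,0,0],[0,20,0,0,0],[0,15,0,0,0],[0,0,0,0,0]]'; python3 - <<'E'
from h import *
np.set_printoptions(precision=4,suppress=True)
c=cap('wrist','pics/g.png'); T=T_tool(read_state()); print(T)
print((T[:3,:3].T@(np.array([.4900,.1602,.048])-T[:3,3])*1000))
E
```

```text
clock: 7.3
tcp_pos: [0.4876, 0.1598, 0.0533]
orientation: [8.3, 88.7, -3.9]
wrist_force: [-0.4, 0.6, -0.2]
gripper_width: 0.0425
[[ 0.024   0.2096  0.9775  0.4883]
 [-0.0012  0.9778 -0.2096  0.16  ]
 [-0.9997  0.0038  0.0237  0.0544]
 [ 0.      0.      0.      1.    ]]
[6.4154 0.5295 1.5141]
```

View pics/g.png

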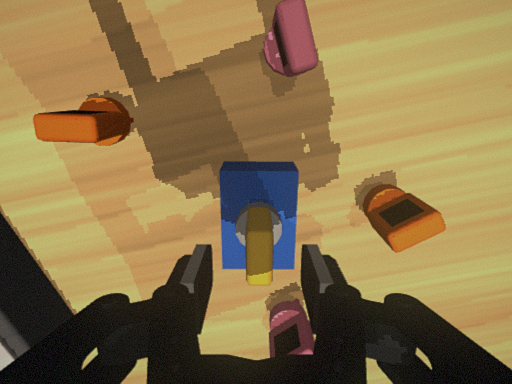

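```bash
python3 -m crank '[[0,5,0.5,1,0],[0,0,0,0,0],[-0.3,0,0,0,0],[-0.6,0,0,0,0],[-1,0,0,0,0],[-1,0,0,0,0],[-1,0,0,0,0],[-1,0,0,0,0]]' 80; python3 - <<'E'
from h import *
np.set_printoptions(precision=4,suppress=True)
s=read_state();T=T_tool(s); print(T,s['wrist_force'],s['ft_torque'],s['gripper_width'],s['q'])
c=cap('wrist','pics/h.png');cap('side','pics/hs.png')
E
```

```text
clock: 8.15
tcp_pos: [0.4927, 0.1609, 0.0536]
orientation: [12.4, 88.2, 0.3]
wrist_force: [-0.3, 1.1, -0.3]
gripper_width: 0.0
[[ 0.0317  0.2095  0.9773  0.4927]
 [ 0.0002  0.9778 -0.2096  0.1609]
 [-0.9995  0.0068  0.031   0.0536]
 [ 0.      0.      0.      1.    ]] [-0.3189  1.1407 -0.3338] [-0.0027  0.008   0.0163] 4.454988630515906e-05 [ 10.0495  -5.2463 114.8642  -0.3318  68.5894 -67.7327]
```

View pics/h.png

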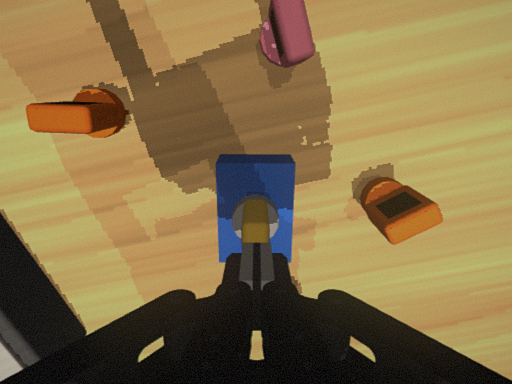

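```bash
python3 - <<'E'
from h import *
c=cap('side'); a=cv2.resize(c['color'][90:240,60:260],None,fx=4,fy=4,interpolation=cv2.INTER_CUBIC); cv2.imwrite('pics/i.png',a[:,:,::-1])
T=T_tool(read_state())
print(proj(c,T[:3,3]),(proj(c,T[:3,3])-[60,90])*4)
c=cap('wrist');print(proj(c,T[:3,3]),proj(c,T@np.array([-.019,0,0,1])[:4] if 0 else (T@np.array([-.019,0,0,1]))[:3]))
E
```

```text
[158.93137068 171.1765694 ] [395.7254827  324.70627761]
[257.19073997 232.7590221 ] [257.26823332 246.59128093]
```

View pics/i.png

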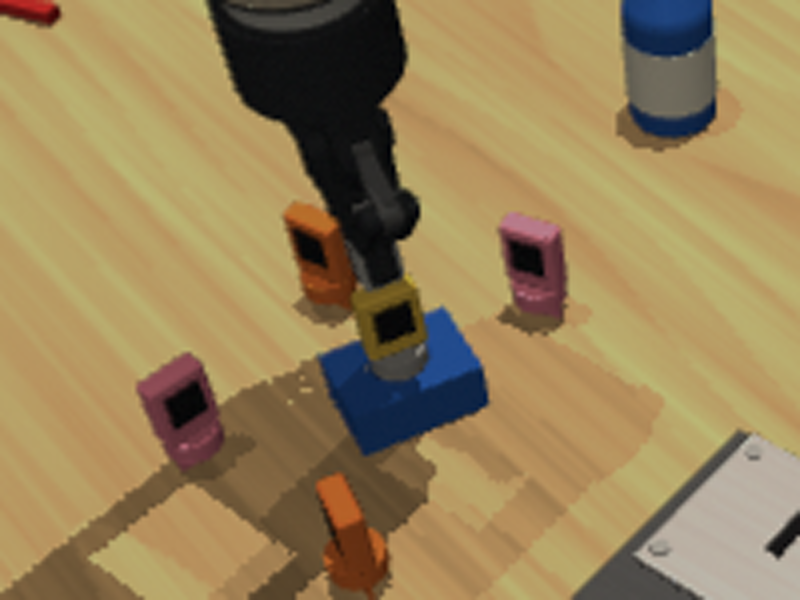

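```bash
python3 - <<'E'
from h import *
c=cap('wrist'); a=cv2.resize(c['color'][180:310,190:330],None,fx=5,fy=5,interpolation=cv2.INTER_CUBIC); cv2.imwrite('pics/j.png',np.clip(a[:,:,::-1].astype(float)*1.6,0,255))
s=read_state(); print(s['gripper_width'],s['tcp_pos'])
E
```

```text
-8.094796244742321e-05 [0.49251405 0.16091013 0.05332027][ WARN:0@1.072] global loadsave.cpp:1063 imwrite_ Unsupported depth image for selected encoder is fallbacked to CV_8U.
```

View pics/j.png

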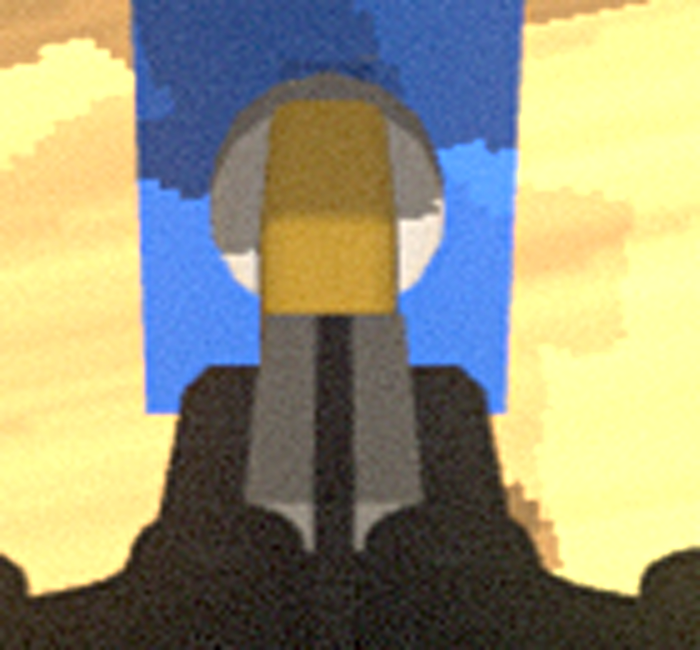

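```bash
python3 - <<'E'
from h import *
np.set_printoptions(precision=1,suppress=True)
c=cap('wrist'); T=T_tool(read_state()); a=np.radians(-12.3); ex=np.array([np.cos(a),np.sin(a),0]); ey=np.array([-ex[1],ex[0],0])
def cr(p): return (proj(c,p)-[190,180])*5
for z in (.03,.042,.082):
    for sx,sy in ((-1,-1),(-1,1),(1,1),(1,-1)):
        print(z,sx,sy,cr(np.array([.49,.1602,z])+sx*.016*ex+sy*.007*ey))
for x in (0,-.01,-.02,-.03,-.04): print(x,cr((T@np.array([x,0,0,1]))[:3]),cr((T@np.array([x,0,-.011,1]))[:3]),cr((T@np.array([x,0,.011,1]))[:3]))
E
```

```text
0.03 -1 -1 [270.5  56.8]
0.03 -1 1 [380.   56.9]
0.03 1 1 [377. 285.]
0.03 1 -1 [272.7 284.9]
0.042 -1 -1 [267.6  86.1]
0.042 -1 1 [383.5  86.2]
0.042 1 1 [380.2 325.4]
0.042 1 -1 [270.  325.4]
0.082 -1 -1 [254.7 214.2]
0.082 -1 1 [398.5 214.2]
0.082 1 1 [393.6 499.8]
0.082 1 -1 [258.4 499.9]
0 [336.  263.9] [336.  175.7] [335.9 349.1]
-0.01 [336.2 298.5] [336.2 206.3] [336.1 387.6]
-0.02 [336.4 337.1] [336.4 240.3] [336.3 430.3]
-0.03 [336.6 380.2] [336.7 278.4] [336.6 478. ]
-0.04 [336.9 428.7] [336.9 321.5] [336.8 531.6]
```

```bash
python3 -m crank '[[-1,-20,0,0,0],[-1,-20,0,0,0],[-1,-20,0,0,0],[-1,0,0,0,0]]' ; python3 - <<'E'
from h import *
c=cap('side'); a=cv2.resize(c['color'][90:240,60:260],None,fx=4,fy=4,interpolation=cv2.INTER_CUBIC)
T=T_tool(read_state()); print(T.round(4))
for x in (0,-.02,-.04):
    p=(proj(c,(T@np.array([x,0,0,1]))[:3])-[60,90])*4; print(p); cv2.circle(a,tuple(int(v) for v in p),4,(255,0,0),-1)
cv2.imwrite('pics/k.png',a[:,:,::-1])
cap('wrist','pics/k2.png'); cap('top','pics/k3.png')
E
```

```text
clock: 8.85
tcp_pos: [0.4894, 0.1607, 0.1136]
orientation: [11.2, 88.4, -0.9]
wrist_force: [-0.2, 0.0, 0.3]
gripper_width: 0.0004
[[ 0.025   0.2097  0.9774  0.4883]
 [-0.001   0.9778 -0.2098  0.1604]
 [-0.9997  0.0042  0.0247  0.1117]
 [ 0.      0.      0.      1.    ]]
[368.62809274 244.45514602]
[360.17017074 213.8187825 ]
[351.40467133 182.06830919]
```

View pics/k.png

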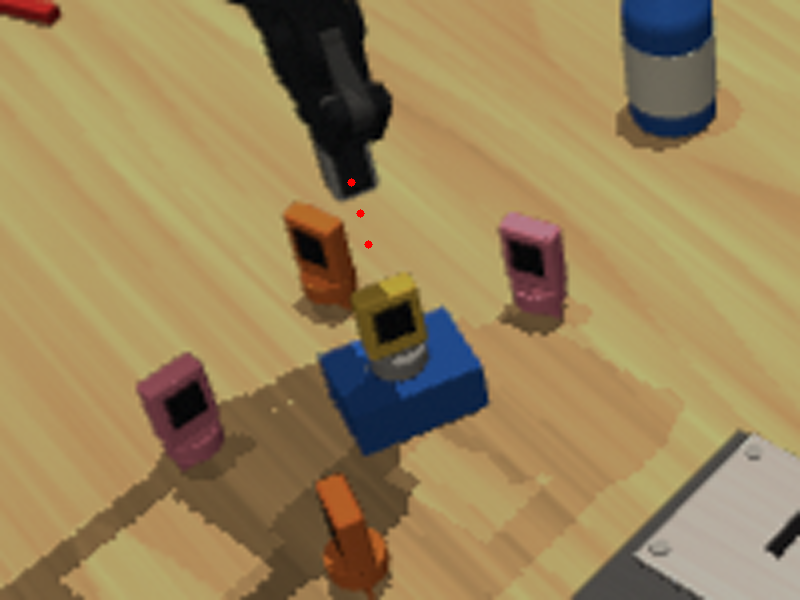

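View pics/k2.png

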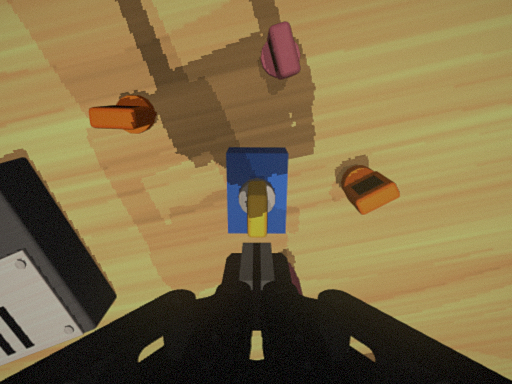

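```bash
python3 - <<'E'
from h import *
np.set_printoptions(precision=1,suppress=True)
c=cap('side'); T=T_tool(read_state()); t=cap('top'); wc=cap('wrist')
for x in (-.03,-.035,-.04):
  for y in (-.008,.008):
    for z in (-.011,.011):
      P=(T@np.array([x,y,z,1]))[:3]
      print(x,y,z,(proj(c,P)-[60,90])*4, (proj(t,P)-[130,170])*6,(proj(wc,P)-[190,180])*5)
a=cv2.resize(c['color'][110:160,120:180],None,fx=10,fy=10,interpolation=cv2.INTER_CUBIC); cv2.imwrite('pics/l.png',np.clip(a[:,:,::-1]*2.0,0,255).astype(np.uint8))
a=cv2.resize(wc['color'][180:310,190:330],None,fx=5,fy=5,interpolation=cv2.INTER_CUBIC); cv2.imwrite('pics/l2.png',np.clip(a[:,:,::-1]*1.6,0,255).astype(np.uint8))
E
```

```text
-0.03 -0.008 -0.011 [338.2 223.5] [166.3 429. ] [255.1 279.7]
-0.03 -0.008 0.011 [382.7 206.2] [183.1 358.5] [258.1 479.4]
-0.03 0.008 -0.011 [325.6 203.3] [115.  417.1] [418.5 279.7]
-0.03 0.008 0.011 [369.7 186.5] [131.9 346.6] [415.2 479.4]
-0.035 -0.008 -0.011 [335.9 215.5] [163.1 430.4] [252.7 300.6]
-0.035 -0.008 0.011 [380.6 198.3] [180.1 359.5] [255.9 505.5]
-0.035 0.008 -0.011 [323.3 195.4] [111.5 418.5] [421.1 300.6]
-0.035 0.008 0.011 [367.6 178.5] [128.5 347.5] [417.7 505.4]
-0.04 -0.008 -0.011 [333.6 207.5] [159.9 431.9] [250.1 322.8]
-0.04 -0.008 0.011 [378.6 190.2] [177.  360.4] [253.6 533.1]
-0.04 0.008 -0.011 [321.  187.3] [108.  419.8] [424.  322.8]
-0.04 0.008 0.011 [365.5 170.4] [125.1 348.4] [420.3 533.1]
```

View pics/l.png

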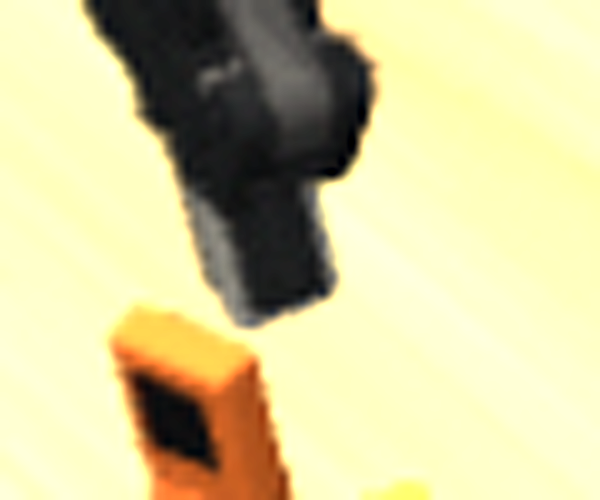

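View pics/l2.png

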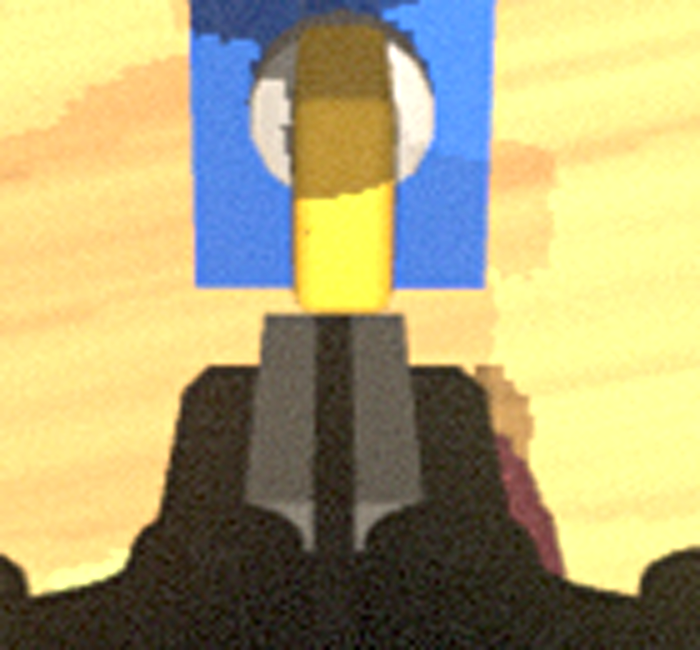

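View pics/k3.png

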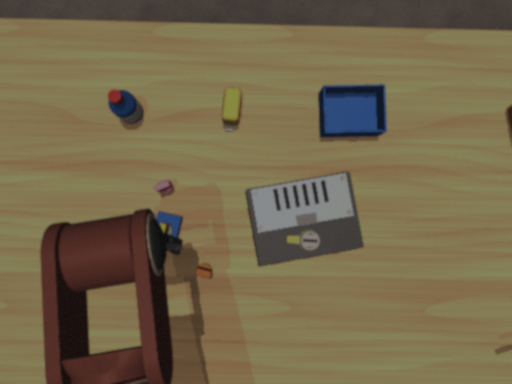

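```bash
python3 -m crank '[[0,0,0,0,0],[0,0,0,0,0],[0,10,0,0,0],[0,15,0,0,0],[0,20,0,0,0],[0,20,0,0,0],[0,15,0,0,0],[0,8,0,0,0],[0,0,0,0,0]]' 80; python3 - <<'E'
from h import *
np.set_printoptions(precision=4,suppress=True)
s=read_state(); T=T_tool(s);print(T,s['wrist_force'],s['gripper_width'],(T@[-.055,0,0,1])[:3])
c=cap('side'); a=cv2.resize(c['color'][90:240,60:260],None,fx=4,fy=4,interpolation=cv2.INTER_CUBIC);cv2.imwrite('pics/m.png',a[:,:,::-1]); cap('wrist','pics/m2.png')
E
```

```text
clock: 10.05
tcp_pos: [0.4837, 0.159, 0.0086]
orientation: [-5.8, 89.3, -17.9]
wrist_force: [-0.4, -0.4, 0.7]
gripper_width: 0.0427
[[ 0.0109  0.2099  0.9777  0.4837]
 [-0.0035  0.9777 -0.2099  0.159 ]
 [-0.9999 -0.0012  0.0114  0.0086]
 [ 0.      0.      0.      1.    ]] [-0.3783 -0.3734  0.7021] 0.04267280893489416 [0.4831 0.1592 0.0636]
```

View pics/m.png

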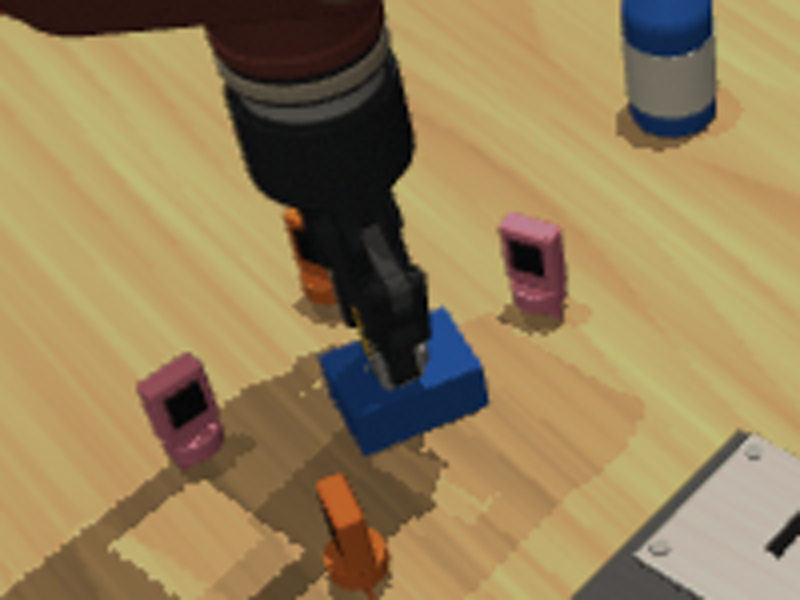

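View pics/m2.png

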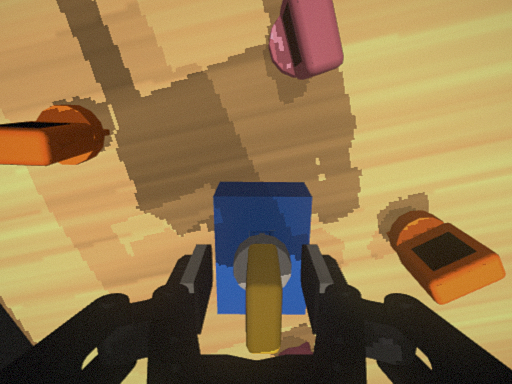

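```bash
python3 -m crank '[[0,-2,1.5,4,0],[0,-1,1,2,0],[0,0,0,0,0]]' 80; python3 - <<'E'
from h import *
np.set_printoptions(precision=4,suppress=True)
s=read_state(); T=T_tool(s);print(T,s['wrist_force'],s['gripper_width'],(T@[-.055,0,0,1])[:3]); cap('wrist','pics/n2.png')
E
```

```text
clock: 10.45
tcp_pos: [0.4942, 0.161, 0.0164]
orientation: [5.8, 88.9, -6.3]
wrist_force: [-0.7, -0.7, 0.3]
gripper_width: 0.0425
[[ 0.0189  0.2098  0.9776  0.4942]
 [-0.0021  0.9777 -0.2098  0.161 ]
 [-0.9998  0.0019  0.0189  0.0164]
 [ 0.      0.      0.      1.    ]] [-0.6832 -0.7048  0.3478] 0.042539808457369814 [0.4932 0.1611 0.0714]
```

View pics/n2.png

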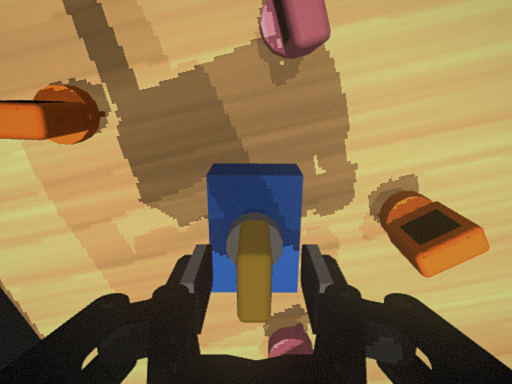

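```bash
python3 -m crank '[[0,0,0,0,0],[0,0,0,0,0]]' 80; python3 - <<'E'
from h import *
np.set_printoptions(precision=4,suppress=True)
s=read_state(); T=T_tool(s);print(T,s['wrist_force'],s['gripper_width'],T[:3,:3].T@(np.array([.49,.1602,.066])-(T@[-.055,0,0,1])[:3])*1000)
E
```

```text
clock: 10.7
tcp_pos: [0.4948, 0.1611, 0.0173]
orientation: [7.1, 88.8, -5.0]
wrist_force: [-1.0, 0.0, -0.1]
gripper_width: 0.0427
[[ 0.0205  0.2098  0.9775  0.4948]
 [-0.0018  0.9777 -0.2098  0.1611]
 [-0.9998  0.0025  0.0204  0.0173]
 [ 0.      0.      0.      1.    ]] [-1.023   0.0102 -0.1181] 0.04268207222419231 [ 6.1804 -1.7827 -3.5405]
```

```bash
python3 -m crank '[[0,2,-0.5,-1,0],[0,2,-0.5,-1.5,0],[0,1,-0.5,-1,0],[0,0,0,0,0],[0,0,0,0,0]]' 80; python3 - <<'E'
from h import *
np.set_printoptions(precision=4,suppress=True)
s=read_state(); T=T_tool(s);print(T,s['wrist_force'],s['gripper_width'],T[:3,:3].T@(np.array([.49,.1602,.066])-(T@[-.055,0,0,1])[:3])*1000); cap('wrist','pics/o.png')
E
```

```text
clock: 11.2
tcp_pos: [0.4902, 0.1602, 0.0113]
orientation: [6.3, 88.9, -5.8]
wrist_force: [-0.6, 0.5, 0.8]
gripper_width: 0.0427
[[ 0.0196  0.2097  0.9776  0.4902]
 [-0.002   0.9778 -0.2097  0.1602]
 [-0.9998  0.0022  0.0196  0.0113]
 [ 0.      0.      0.      1.    ]] [-0.6384  0.5416  0.8386] 0.04268929122016076 [0.3461 0.0531 0.8625]
```

View pics/o.png

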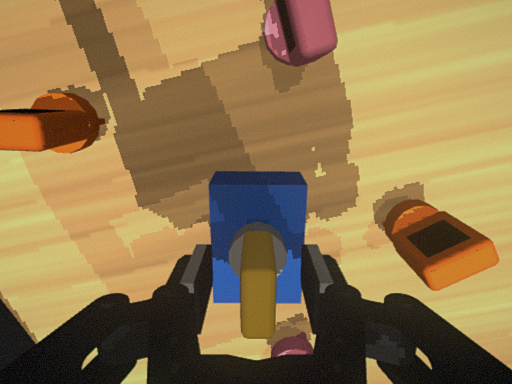

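```bash
python3 -m crank '[[-0.3,0,0,0,0],[-0.6,0,0,0,0],[-0.8,0,0,0,0],[-1,0,0,0,0],[-1,0,0,0,0]]' 80; python3 - <<'E'
from h import *
np.set_printoptions(precision=4,suppress=True)
s=read_state(); T=T_tool(s);print(T,s['wrist_force'],s['ft_torque'],s['gripper_width'],s['q']); cap('wrist','pics/p.png')
E
```

```text
clock: 11.75
tcp_pos: [0.4905, 0.1603, 0.0116]
orientation: [6.7, 88.8, -5.4]
wrist_force: [0.6, -0.1, 1.1]
gripper_width: 0.0134
[[ 0.02    0.2098  0.9775  0.4905]
 [-0.0019  0.9777 -0.2098  0.1603]
 [-0.9998  0.0023  0.02    0.0116]
 [ 0.      0.      0.      1.    ]] [ 0.5661 -0.0796  1.0516] [ 0.0012 -0.0053 -0.006 ] 0.013371522656641007 [ 10.0164  -1.5499 115.8745  -0.3398  64.5663 -67.7307]
```

View pics/p.png

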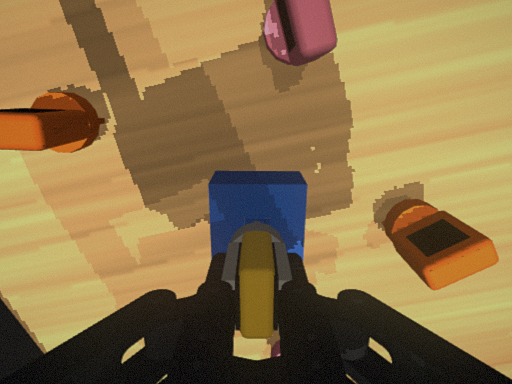

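```bash
python3 - <<'E'
from h import *
T=T_tool(read_state()); np.save('T0.npy',T)
E
python3 -m crank '[[-1,-5,0,0,0],[-1,-10,0,0,0],[-1,-15,0,0,0],[-1,-20,0,0,0],[-1,-25,0,0,0],[-1,-25,0,0,0],[-1,-10,0,0,0],[-1,0,-15,0,0.1],[-1,0,-25,0,0.1],[-1,0,-35,0,0.1],[-1,0,-35,0,0.1],[-1,0,-25,0,0.1],[-1,0,0,0,0.1],[-1,0,0,0,0]]'; python3 - <<'E'
from h import *
np.set_printoptions(precision=4,suppress=True)
s=read_state(); T=T_tool(s);print(T,s['wrist_force'],s['ft_torque'],s['gripper_width'],s['q']); c=cap('wrist','pics/q.png')
for k in ['key','cam','cam_slot','case']:
    print(k,[(round(f['conf'],2),w(c,f['point']),proj(c,w(c,f['point'])).round()) for f in find_in('wrist',k)])
E
```

```text
clock: 13.2
tcp_pos: [0.4276, 0.0354, 0.128]
orientation: [41.0, 88.8, -6.7]
wrist_force: [-0.6, 0.5, -1.1]
gripper_width: 0.0133
[[ 0.0204  0.74    0.6723  0.4276]
 [-0.0024  0.6724 -0.7401  0.0354]
 [-0.9998  0.0135  0.0155  0.128 ]
 [ 0.      0.      0.      1.    ]] [-0.5733  0.4727 -1.0528] [ 0.0408 -0.0271 -0.007 ] 0.013304467597027967 [ -5.2068 -23.8875 122.4691  -0.032   80.2405 -47.4565]
key [(0.98, array([0.4927, 0.2403, 0.0186]), array([483.,  55.])), (0.85, array([0.4248, 0.0395, 0.1946]), array([262., 289.])), (0.83, array([0.5811, 0.1621, 0.0432]), array([488., 201.])), (0.8, array([0.3947, 0.1956, 0.0253]), array([365.,   7.])), (0.61, array([0.4033, 0.0752, 0.0624]), array([268., 139.]))]
cam []
cam_slot []
case [(0.56, array([ 0.4418, -0.0625,  0.0499]), array([194., 282.]))]
```

View pics/q.png

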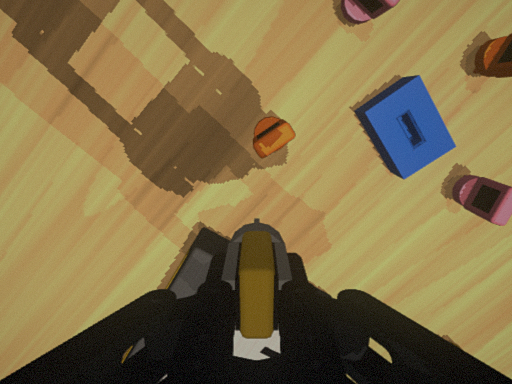

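```bash
python3 - <<'E'
from h import *
np.set_printoptions(precision=4,suppress=True)
c=cap('wrist')
a=cv2.resize(c['color'][70:185,350:460],None,fx=5,fy=5,interpolation=cv2.INTER_CUBIC); cv2.imwrite('pics/r.png',a[:,:,::-1])
np.save('cw.npy',c['W'])
E
python3 -m crank '[[-1,0,-10,17,0],[-1,0,-20,34,0],[-1,0,-20,34,0],[-1,0,-20,34,0],[-1,0,-20,34,0],[-1,0,-20,34,0],[-1,0,-10,17,0],[-1,0,0,0,0.14],[-1,0,0,0,0.14],[-1,0,0,0,0.14],[-1,0,0,0,0.14],[-1,0,0,0,0.14],[-1,0,0,0,0]]'; python3 - <<'E'
from h import *
np.set_printoptions(precision=4,suppress=True)
s=read_state(); T=T_tool(s);print(T,s['wrist_force'],s['ft_torque'],s['gripper_width'],s['q']); c=cap('wrist','pics/s.png')
for k in ['cam','cam_slot','case']:
    print(k,[(round(f['conf'],2),w(c,f['point']),proj(c,w(c,f['point'])).round()) for f in find_in('wrist',k)])
E
```

```text
clock: 14.8
tcp_pos: [0.4848, -0.2013, 0.128]
orientation: [88.9, 88.9, 0.8]
wrist_force: [0.2, -0.6, -1.1]
gripper_width: 0.0133
[[ 0.0184  0.9993  0.034   0.4848]
 [ 0.0003  0.034  -0.9994 -0.2013]
 [-0.9998  0.0184  0.0004  0.128 ]
 [ 0.      0.      0.      1.    ]] [ 0.2443 -0.5904 -1.0701] [-0.0397  0.0672 -0.0556] 0.013302577706403883 [-31.0122  -8.5614 110.2664   0.5709  77.3978 -33.0801]
cam [(0.65, array([ 0.4807, -0.1301,  0.0621]), array([253., 104.]))]
cam_slot [(0.85, array([ 0.4757, -0.1315,  0.0688]), array([245., 106.]))]
case [(0.75, array([ 0.5191, -0.1324,  0.052 ]), array([303., 109.]))]
```

View pics/r.png

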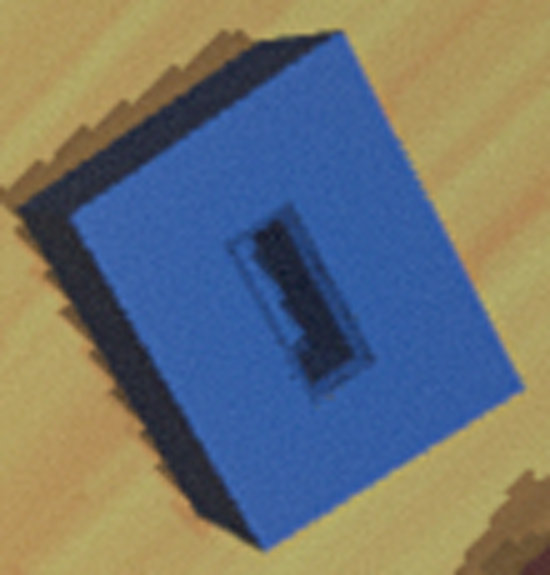

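View pics/s.png

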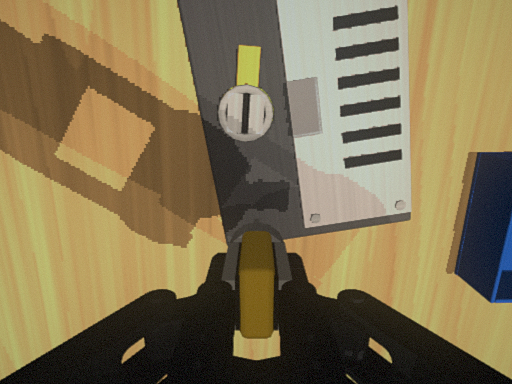

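```bash
python3 - <<'E'
from h import *
np.set_printoptions(precision=4,suppress=True)
c=cap('wrist')
a=cv2.resize(c['color'][35:150,200:300],None,fx=6,fy=6,interpolation=cv2.INTER_CUBIC); cv2.imwrite('pics/t.png',a[:,:,::-1])
np.save('cw2.npy',c['W'])
d=dict(c); d['W']=np.load('cw.npy')
def pr(n,pts,z):
    P=np.array([ray(d,(350+u/5-.4,70+v/5-.4),z) for u,v in pts]); e=P[2]-P[1]; f=P[3]-P[0]
    print(n,P.mean(0),np.degrees(np.arctan2(e[1],e[0])),np.degrees(np.arctan2(f[1],f[0])),np.linalg.norm(e),np.linalg.norm(P[1]-P[0]))
pr('pocket',[(230,243),(292,203),(375,357),(315,402)],.03)
pr('rest',[(72,217),(343,33),(524,388),(265,550)],.03)
E
```

```text
pocket [0.4904 0.16   0.03  ] -12.400601139706367 -13.201362627505286 0.030724807984363275 0.011346935831707884
rest [0.4904 0.1597 0.03  ] -12.538771270466983 -12.475236829698964 0.06901525929669129 0.04937373364957979
```

View pics/t.png

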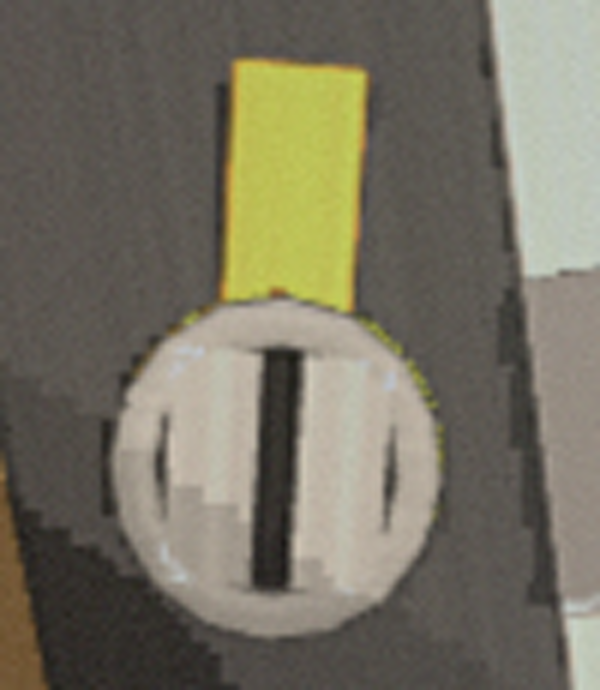

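```bash
python3 - <<'E'
from h import *
np.set_printoptions(precision=4,suppress=True)
c=cap('wrist'); T=T_tool(read_state())
def r(u,v): return ray(c,(200+u/6-.42,35+v/6-.42),.068)
A,B=r(282,347),r(272,590); e=A-B; print('slot',(A+B)/2,np.linalg.norm(e),np.degrees(np.arctan2(e[1],e[0])))
C=np.array([r(112,467),r(440,467),r(276,298),r(276,635)]); print('head',C.mean(0),np.linalg.norm(C[0]-C[1]),np.linalg.norm(C[2]-C[3]))
t1=(r(233,60)+r(368,70))/2; print('tongue ang (z approx)',np.degrees(np.arctan2(*(t1-(A+B)/2)[1::-1])))
T0=np.load('T0.npy'); k=np.linalg.inv(T0)@[.4902,.160,.018,1]; print('key in tool',k*1000)
a=cv2.resize(c['color'][200:350,200:320],None,fx=5,fy=5,interpolation=cv2.INTER_CUBIC)
kz=np.linalg.inv(T0)[:3,:3]@[0,0,1]; kx=np.linalg.inv(T0)[:3,:3]@[np.cos(np.radians(-12.5)),np.sin(np.radians(-12.5)),0]; ky=np.cross(kz,kx)
def kp(x,y,z): return (T@np.append(k[:3]+kx*x+ky*y+kz*z,1))[:3]
def dr(pts,col):
    q=np.array([(proj(c,p)-[200,200]+.5)*5 for p in pts]).astype(np.int32); cv2.polylines(a,[q],True,col,1)
for z in (.064,.024): dr([kp(sx*.016,sy*.007,z) for sx,sy in ((-1,-1),(-1,1),(1,1),(1,-1))],(255,0,0))
for z in (.012,.024): dr([kp(.015*np.cos(t),.015*np.sin(t),z) for t in np.linspace(0,6.28,40)],(0,255,0))
for z in (.0,.012): dr([kp(sx*.012,sy*.0015,z) for sx,sy in ((-1,-1),(-1,1),(1,1),(1,-1))],(255,0,255))
cv2.imwrite('pics/u.png',np.clip(a[:,:,::-1]*1.4,0,255).astype(np.uint8))
print('tool y ang',np.degrees(np.arctan2(T[1,1],T[0,1])), 'key x ang now',np.degrees(np.arctan2(*(T[:3,:3]@kx)[1::-1])))
E
```

```text
slot [ 0.4757 -0.1362  0.068 ] 0.027717504593515244 88.98228424827475
head [ 0.4756 -0.136   0.068 ] 0.03862722776314705 0.03837874157446935
tongue ang (z approx) 87.96661450084184
key in tool [  -6.4485   -0.3072   -0.0845 1000.    ]
tool y ang 1.9671411489750927 key x ang now -88.40668673865004
```

View pics/u.png

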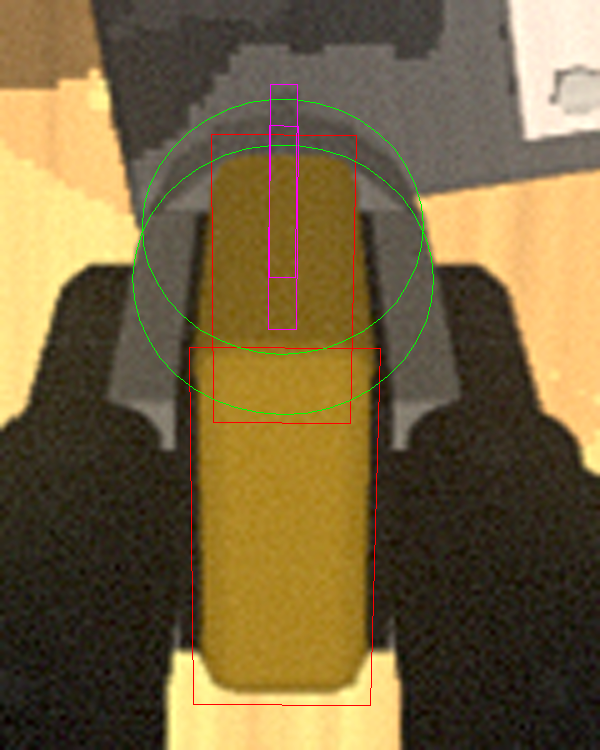

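```bash
python3 - <<'E'
import cv2,numpy as np
a=cv2.imread('pics/q.png'); a=cv2.resize(a[205:275,215:300],None,fx=9,fy=9,interpolation=cv2.INTER_CUBIC); cv2.imwrite('pics/v.png',np.clip(a*1.6,0,255).astype(np.uint8))
E
```

```text
(no output)
```

View pics/v.png

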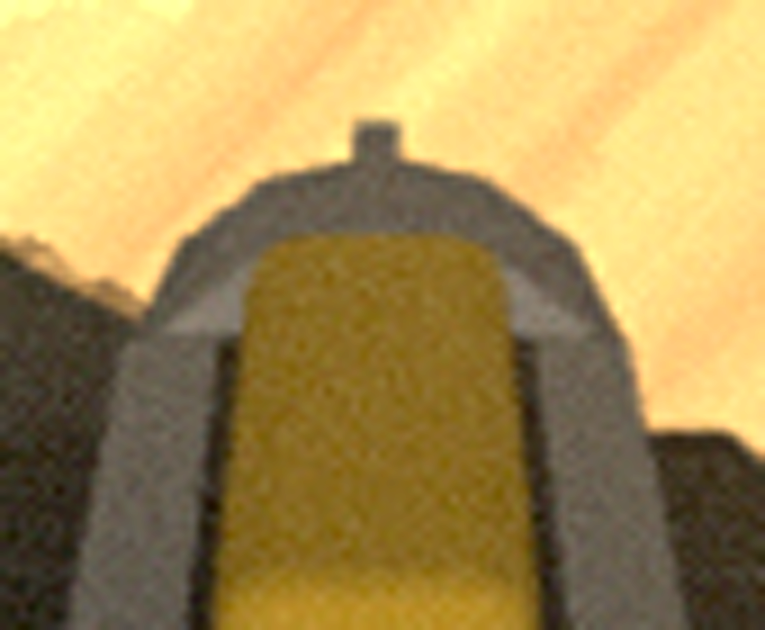

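```bash
python3 -m crank '[[-1,0,-1,-10,0.02],[-1,0,-2,-15,0.03],[-1,0,-2,-15,0],[-1,0,-2,-15,0],[-1,5,-0.5,-8,0],[-1,10,0,-3,0],[-1,10,0,0,0],[-1,5,0,0,0],[-1,0,0,0,0],[-1,0,0,0,0]]'; cat > st.py <<'E'
from h import *
np.set_printoptions(precision=4,suppress=True)
S=np.array([.4757,-.1362,.068]); K=np.array([-.0064,-.0002,.0009])
def st():
    s=read_state(); T=T_tool(s); tip=T[:3,:3]@K+T[:3,3]
    print('clk',s['clock'],'tcp',s['tcp_pos'],'xax',T[:3,0],'tip',tip,'zang',np.degrees(np.arctan2(-T[1,2],-T[0,2])),'F',s['wrist_force'],'M',s['ft_torque'],'g',s['gripper_width'])
    print('to slot(mm,tool)',T[:3,:3].T@(S-tip)*1000)
    return T
if __name__=='__main__': st()
E
python3 - <<'E'
from st import *
T=st(); c=cap('wrist','pics/w.png'); cap('side','pics/ws.png')
print(proj(c,S),proj(c,T[:3,:3]@K+T[:3,3]))
E
```

```text
clock: 16.1
tcp_pos: [0.4769, -0.1324, 0.0943]
orientation: [88.9, 89.0, -1.8]
wrist_force: [-0.1, 0.8, -0.8]
gripper_width: 0.0132
clk 16.1 tcp [ 0.4769 -0.1324  0.0943] xax [ 0.0175 -0.0005 -0.9998] tip [ 0.4766 -0.1333  0.1007] zang 89.34103917870928 F [-0.1397  0.7959 -0.7907] M [ 0.0179 -0.0438 -0.0304] g 0.013182972731455852
to slot(mm,tool) [32.724  -1.435   2.9304]
[254.2324 221.9235] [256.3195 237.5857]
```

View pics/w.png

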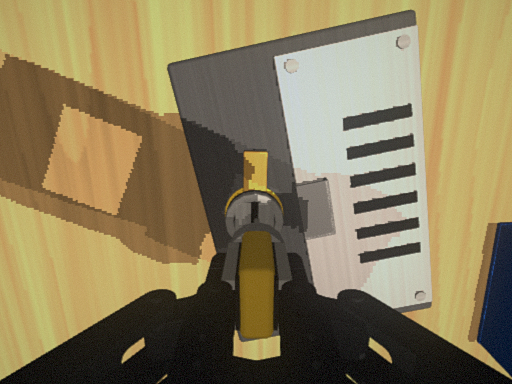

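```bash
python3 -m crank '[[-1,6,-0.7,1,0],[-1,8,-0.7,1,0],[-1,6,-0.4,1,0],[-1,3,0,0,0],[-1,0,0,0,0],[-1,0,0,0,0]]'; python3 - <<'E'
from st import *
T=st(); c=cap('wrist'); a=cv2.resize(c['color'][185:275,205:305],None,fx=8,fy=8,interpolation=cv2.INTER_CUBIC)[:600]; cv2.imwrite('pics/x.png',np.clip(a[:,:,::-1]*1.5,0,255).astype(np.uint8))
c=cap('side'); a=cv2.resize(c['color'][215:295,205:305],None,fx=7,fy=7,interpolation=cv2.INTER_CUBIC); cv2.imwrite('pics/xs.png',np.clip(a[:,:,::-1]*1.3,0,255).astype(np.uint8))
E
```

```text
clock: 16.8
tcp_pos: [0.4759, -0.1365, 0.0701]
orientation: [86.8, 88.9, -3.9]
wrist_force: [-0.8, 0.4, -1.7]
gripper_width: 0.0131
clk 16.8 tcp [ 0.4759 -0.1365  0.0701] xax [ 0.019  -0.0013 -0.9998] tip [ 0.4756 -0.1374  0.0765] zang 89.28203226277844 F [-0.7903  0.4186 -1.6679] M [-0.0223  0.0062  0.0235] g 0.013104851609058873
to slot(mm,tool) [ 8.5433 -0.0346 -1.1911]
```

View pics/x.png

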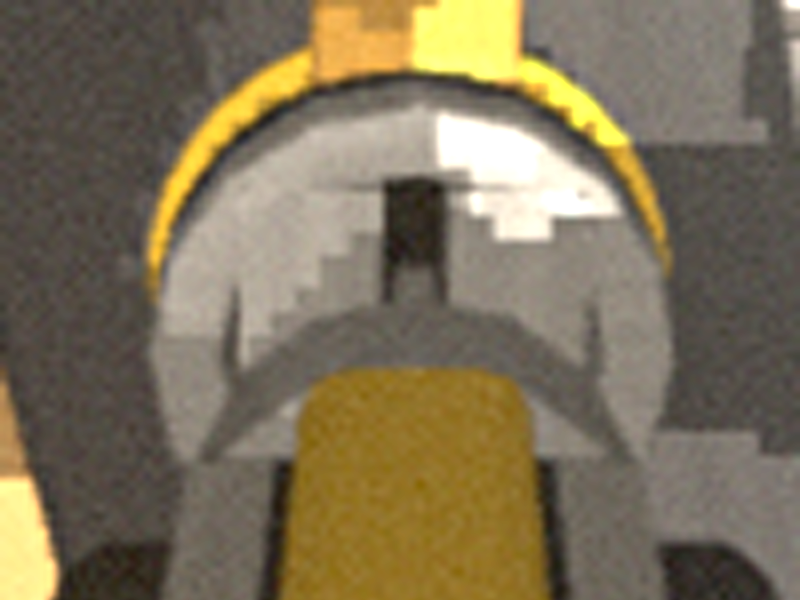

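View pics/xs.png

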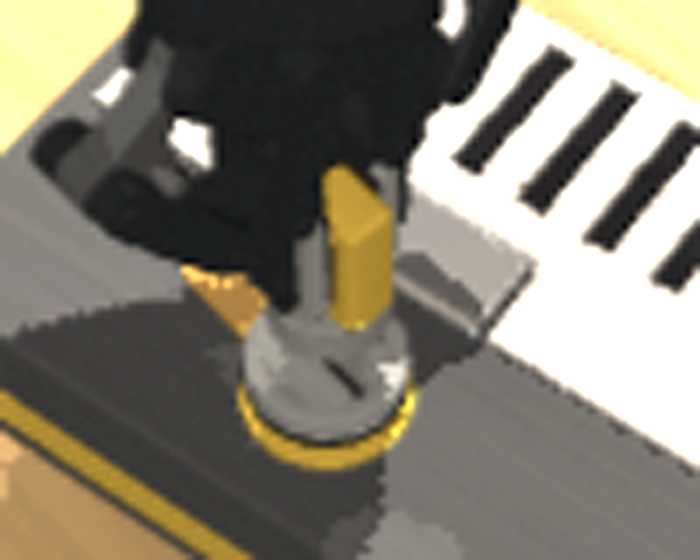

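```bash
python3 -m crank '[[-1,2,0,-0.6,0],[-1,3,0,-0.6,0],[-1,2,0,0,0],[-1,0,0,0,0]]'; python3 st.py; python3 -m crank '[[-1,2,0,0,0],[-1,2,0,0,0],[-1,1,0,0,0]]'; python3 st.py
```

```text
clock: 17.3
tcp_pos: [0.4768, -0.1353, 0.0636]
orientation: [85.1, 88.8, -5.6]
wrist_force: [-0.4, -0.1, -0.9]
gripper_width: 0.0131
clk 17.3 tcp [ 0.4768 -0.1353  0.0636] xax [ 0.0207 -0.002  -0.9998] tip [ 0.4764 -0.1362  0.07  ] zang 89.29843395926062 F [-0.376  -0.0731 -0.8606] M [ 0.0278  0.0198 -0.0182] g 0.013095869234601383
to slot(mm,tool) [ 1.9358 -0.7473  0.0104]
clock: 17.6
tcp_pos: [0.4767, -0.1353, 0.0583]
orientation: [84.6, 88.8, -6.0]
wrist_force: [-0.0, 1.0, -1.1]
gripper_width: 0.0127
clk 17.6 tcp [ 0.4767 -0.1353  0.0583] xax [ 0.0201 -0.0021 -0.9998] tip [ 0.4763 -0.1362  0.0647] zang 89.3044530454522 F [-0.0049  1.0159 -1.1108] M [0.0193 0.078  0.0226] g 0.012652127906800304
to slot(mm,tool) [-3.3506 -0.5448 -0.0029]
```

```bash
python3 - <<'E'
from st import *
T=st(); c=cap('wrist'); a=cv2.resize(c['color'][185:275,205:305],None,fx=8,fy=8,interpolation=cv2.INTER_CUBIC)[:600]; cv2.imwrite('pics/y.png',np.clip(a[:,:,::-1]*1.5,0,255).astype(np.uint8))
c=cap('side'); a=cv2.resize(c['color'][215:295,205:305],None,fx=7,fy=7,interpolation=cv2.INTER_CUBIC); cv2.imwrite('pics/ys.png',np.clip(a[:,:,::-1]*1.3,0,255).astype(np.uint8))
E
```

```text
clk 17.6 tcp [ 0.4767 -0.1353  0.0583] xax [ 0.0201 -0.0021 -0.9998] tip [ 0.4763 -0.1362  0.0647] zang 89.3044530454522 F [-0.0049  1.0159 -1.1108] M [0.0193 0.078  0.0226] g 0.012652127906800304
to slot(mm,tool) [-3.3506 -0.5448 -0.0029]
```

View pics/y.png

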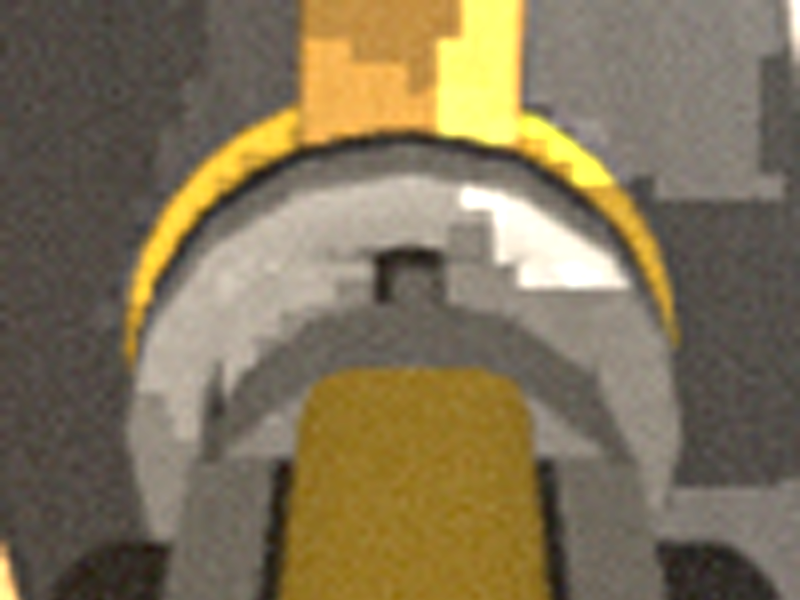

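View pics/ys.png

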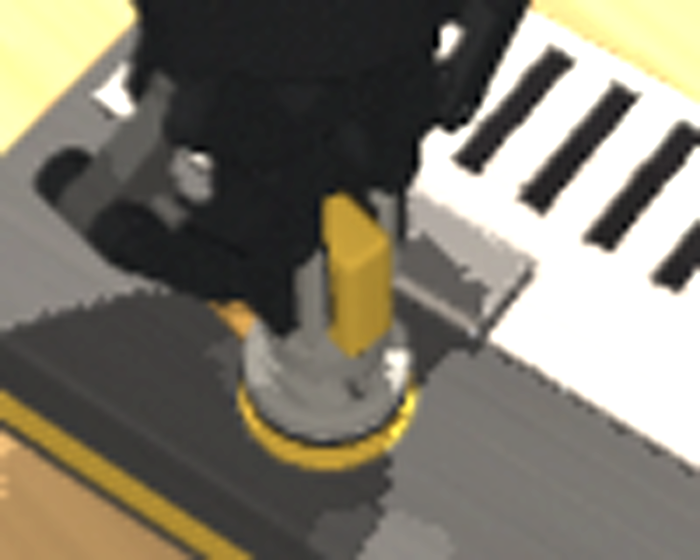

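```bash
python3 -m crank '[[-1,1,-0.3,0,0],[-1,1,-0.2,0,0],[-1,0.5,0,0,0],[-1,0,0,0,0]]'; python3 st.py
```

```text
clock: 18.1
tcp_pos: [0.4765, -0.1354, 0.0557]
orientation: [84.7, 88.8, -6.0]
wrist_force: [0.4, -0.0, -0.7]
gripper_width: 0.0134
clk 18.1 tcp [ 0.4765 -0.1354  0.0557] xax [ 0.021  -0.0022 -0.9998] tip [ 0.4762 -0.1363  0.0621] zang 89.30122361229354 F [ 0.3648 -0.0104 -0.7027] M [-0.0235  0.0508  0.0012] g 0.013420248950520386
to slot(mm,tool) [-5.9011 -0.3392 -0.0524]
```

```bash
cat > m.py <<'E'
from st import *
def avg(n=6):
    F=[];M=[];t=[]
    for i in range(n):
        s=read_state(); F.append(s['wrist_force']);M.append(s['ft_torque']);t.append(s['tau'][5]); 
        if i<n-1: capture('top')
    print('avgF',np.mean(F,0),'avgM',np.mean(M,0),'sdMz',np.std(M,0)[2],'tau6',np.mean(t),np.std(t))
if __name__=='__main__':
    import sys; avg(int(sys.argv[1]) if len(sys.argv)>1 else 6); st()
E
python3 m.py; python3 -m crank '[[-1,0,0,0,0.04],[-1,0,0,0,0.08],[-1,0,0,0,0.08],[-1,0,0,0,0.06]]';python3 m.py 3
```

```text
avgF [ 0.1157  0.0143 -0.792 ] avgM [-0.0119  0.0252 -0.0164] sdMz 0.027583757368417113 tau6 -7.793667435862517e-05 4.224519698744528e-05
clk 18.35 tcp [ 0.4765 -0.1354  0.0558] xax [ 0.021  -0.0022 -0.9998] tip [ 0.4762 -0.1363  0.0622] zang 89.30393999531344 F [-0.3216  0.2792 -1.0656] M [-0.0198  0.0685  0.0268] g 0.012896415451899986
to slot(mm,tool) [-5.7966 -0.3809 -0.0714]
clock: 18.75
tcp_pos: [0.4761, -0.1353, 0.0559]
orientation: [100.1, 88.9, -6.1]
wrist_force: [0.9, -0.3, -1.6]
gripper_width: 0.0128
avgF [ 0.1759  0.0655 -1.5672] avgM [-0.0073 -0.0109  0.063 ] sdMz 0.005375826165416179 tau6 0.07268359884619713 0.3053092260605183
clk 18.85 tcp [ 0.4761 -0.1353  0.0559] xax [ 0.0199 -0.0021 -0.9998] tip [ 0.4756 -0.1361  0.0623] zang 74.04830868162966 F [ 0.0669  0.4617 -1.4672] M [0.0111 0.0076 0.0601] g 0.01280682580978253
to slot(mm,tool) [-5.7095  0.2523  0.0363]
```

```bash
python3 -m crank '[[-1,0,0,0,0.08],[-1,0,0,0,0.1],[-1,0,0,0,0.1],[-1,0,0,0,0.08]]';python3 m.py 4
```

```text
clock: 19.25
tcp_pos: [0.4763, -0.1354, 0.0559]
orientation: [119.7, 88.8, -7.2]
wrist_force: [-0.3, -0.4, -1.6]
gripper_width: 0.0131
avgF [-0.2837 -0.1986 -1.7582] avgM [ 0.0043 -0.0176  0.0649] sdMz 0.0319938565813296 tau6 0.0818903069011867 0.35519345667817054
clk 19.4 tcp [ 0.4763 -0.1354  0.0559] xax [ 0.0203 -0.0025 -0.9998] tip [ 0.4755 -0.136   0.0623] zang 53.3185074818102 F [-0.0855 -0.1996 -2.1481] M [ 0.0202 -0.031   0.0546] g 0.013134592362001873
to slot(mm,tool) [-5.7327  0.4163 -0.0159]
```

```bash
python3 -m crank '[[-1,0,0.1,0,0.08],[-1,0,0.1,0,0.1],[-1,0,0,0,0.1],[-1,0,0,0,0.08]]';python3 m.py 4; python3 - <<'E'
from st import *
c=cap('wrist'); a=cv2.resize(c['color'][165:290,190:320],None,fx=5,fy=5,interpolation=cv2.INTER_CUBIC)[:600]; cv2.imwrite('pics/z.png',np.clip(a[:,:,::-1]*1.5,0,255).astype(np.uint8))
E
```

```text
clock: 19.8
tcp_pos: [0.4765, -0.1356, 0.0559]
orientation: [139.8, 88.8, -7.7]
wrist_force: [0.4, 0.5, -1.9]
gripper_width: 0.0128
avgF [-0.3365  0.2174 -1.133 ] avgM [-0.0516 -0.0225  0.0312] sdMz 0.043389476113993616 tau6 0.0814454723149538 0.3500844846888393
clk 19.95 tcp [ 0.4765 -0.1356  0.0559] xax [ 0.0203 -0.0026 -0.9998] tip [ 0.4755 -0.1359  0.0623] zang 32.79766219219353 F [-0.4684  0.3426 -1.5281] M [-0.045  -0.0063  0.0203] g 0.01327422205680768
to slot(mm,tool) [-5.6762  0.4637 -0.0977]
```

View pics/z.png

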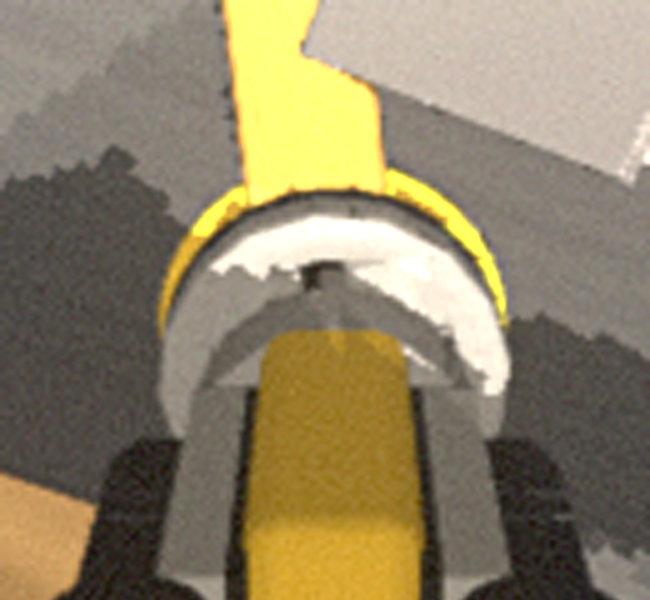

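```bash
python3 -m crank '[[-1,0,0.2,0,0.06],[-1,0,0.1,0,0.05],[-1,0,0,0,0.03]]';python3 m.py 5;  python3 -m crank '[[-1,0,0,0,0.03]]';python3 m.py 5
```

```text
clock: 20.3
tcp_pos: [0.4765, -0.1356, 0.0559]
orientation: [148.8, 88.9, -6.4]
wrist_force: [-0.8, -0.4, -2.0]
gripper_width: 0.0134
avgF [-0.1247 -0.0174 -1.4119] avgM [-0.0258  0.0245  0.0675] sdMz 0.03721865108748017 tau6 0.08509606635197997 0.09311624017261502
clk 20.5 tcp [ 0.4765 -0.1356  0.0559] xax [ 0.0199 -0.0022 -0.9998] tip [ 0.4755 -0.1358  0.0623] zang 24.93124400784894 F [ 0.0165 -0.5819 -1.0773] M [0.0163 0.055  0.0787] g 0.013476277567053834
to slot(mm,tool) [-5.6852  0.4975 -0.1471]
clock: 20.6
tcp_pos: [0.4765, -0.1356, 0.0559]
orientation: [150.5, 88.9, -6.3]
wrist_force: [-0.6, -0.7, -1.0]
gripper_width: 0.0133
avgF [ 0.0406 -0.1441 -1.0078] avgM [-0.0434 -0.0138  0.0528] sdMz 0.018325024756113077 tau6 0.03291334770619869 0.16343433276933886
clk 20.8 tcp [ 0.4765 -0.1357  0.0559] xax [ 0.02   -0.0022 -0.9998] tip [ 0.4755 -0.1358  0.0623] zang 23.22104978406627 F [ 0.0557 -0.4165 -0.9004] M [-0.0345 -0.0203  0.0273] g 0.012705771730072068
to slot(mm,tool) [-5.6674  0.4859 -0.1344]
```

```bash
python3 -m crank '[[-1,0,0,0,0.03]]';python3 m.py 5;  python3 -m crank '[[-1,0,0,0,0.03]]';python3 m.py 5
```

```text
clock: 20.9
tcp_pos: [0.4765, -0.1357, 0.0559]
orientation: [152.0, 88.9, -6.6]
wrist_force: [0.8, -0.1, -1.8]
gripper_width: 0.0131
avgF [ 0.5299 -0.1754 -1.5473] avgM [-0.0395 -0.019   0.0625] sdMz 0.02531013953743995 tau6 0.03406817978248 0.16823836013416524
clk 21.1 tcp [ 0.4765 -0.1357  0.0559] xax [ 0.0199 -0.0022 -0.9998] tip [ 0.4755 -0.1358  0.0623] zang 21.506095393138217 F [ 0.099  -0.1757 -1.6931] M [-0.0363  0.0205  0.0486] g 0.013255675469309858
to slot(mm,tool) [-5.6991  0.529  -0.1632]
clock: 21.2
tcp_pos: [0.4765, -0.1357, 0.0559]
orientation: [153.8, 88.8, -6.5]
wrist_force: [0.8, -0.6, -1.4]
gripper_width: 0.0132
avgF [ 0.5213 -0.3554 -1.4082] avgM [-0.0277 -0.0037  0.0525] sdMz 0.017599366930117877 tau6 0.03436661045998335 0.1692590495899931
clk 21.4 tcp [ 0.4765 -0.1357  0.0559] xax [ 0.0199 -0.0023 -0.9998] tip [ 0.4755 -0.1358  0.0623] zang 19.782925264889364 F [ 0.7492 -0.4088 -1.7893] M [ 0.0162 -0.0146  0.0676] g 0.012841548537056359
to slot(mm,tool) [-5.6911  0.5151 -0.1763]
```

```bash
python3 -m crank '[[-1,0,0,0,0.03]]';python3 m.py 5|grep -v slot;  python3 -m crank '[[-1,0,0,0,0.03]]' >/dev/null;python3 m.py 5
```

```text
clock: 21.5
tcp_pos: [0.4765, -0.1357, 0.0559]
orientation: [155.4, 88.8, -6.6]
wrist_force: [0.7, -0.3, -1.9]
gripper_width: 0.0133
avgF [ 0.4412 -0.5026 -1.4243] avgM [-0.0671 -0.0095  0.0782] sdMz 0.025828864391072317 tau6 0.04435198847204447 0.16155362317261926
clk 21.7 tcp [ 0.4765 -0.1357  0.0559] xax [ 0.0199 -0.0023 -0.9998] tip [ 0.4755 -0.1358  0.0623] zang 18.095398832210833 F [ 0.1327 -0.3337 -1.3017] M [-0.0944  0.0451  0.0346] g 0.012671773842798656
avgF [ 0.236  -0.4193 -1.2321] avgM [-0.0783 -0.0518  0.0591] sdMz 0.035081596707683814 tau6 0.03382410993799567 0.16679924707957455
clk 22.0 tcp [ 0.4766 -0.1357  0.056 ] xax [ 0.02   -0.0023 -0.9998] tip [ 0.4755 -0.1358  0.0623] zang 16.38105466898722 F [ 0.5004 -0.6406 -0.6539] M [-0.0634 -0.0595  0.0449] g 0.013075567926266048
to slot(mm,tool) [-5.6546  0.5215 -0.1656]
```

```bash
python3 -m crank '[[-1,0,0,0,0.03]]' >/dev/null;python3 m.py 5
```

```text
avgF [ 0.3819 -0.5113 -1.5366] avgM [-0.0793 -0.038   0.0709] sdMz 0.029751550012779245 tau6 0.03428203286603093 0.16895053896845275
clk 22.3 tcp [ 0.4765 -0.1357  0.0559] xax [ 0.02   -0.0023 -0.9998] tip [ 0.4755 -0.1357  0.0623] zang 14.660971665114499 F [ 0.3107 -0.906  -1.8006] M [-0.046  -0.0648  0.0401] g 0.0130210212763588
to slot(mm,tool) [-5.6793  0.5521 -0.2064]
```

```bash
python3 -m crank '[[-1,0,0,0,0.025]]' >/dev/null;python3 m.py 5
```

```text
avgF [ 0.2441 -0.5034 -1.4396] avgM [-0.0869  0.0118  0.0596] sdMz 0.03575403803189368 tau6 0.04216394852846861 0.14103900381441717
clk 22.6 tcp [ 0.4765 -0.1357  0.056 ] xax [ 0.02   -0.0024 -0.9998] tip [ 0.4755 -0.1357  0.0623] zang 13.225531673882383 F [ 0.6029 -0.5497 -0.8742] M [-0.0294 -0.0117 -0.0072] g 0.012915343435775446
to slot(mm,tool) [-5.6552  0.5412 -0.1996]
```

```bash
sed -i "s/'tau6',np.mean(t),np.std(t)/'tau6',np.array(t)/" m.py; python3 -m crank '[[-1,0,0,0,0.03]]' >/dev/null;python3 m.py 5
```

```text
avgF [ 0.1153 -0.3799 -1.4102] avgM [-0.106  -0.0356  0.0574] sdMz 0.023708589245584742 tau6 [-0.2688  0.1275  0.1921  0.1004  0.0708]
clk 22.9 tcp [ 0.4765 -0.1357  0.056 ] xax [ 0.02   -0.0024 -0.9998] tip [ 0.4755 -0.1357  0.0623] zang 11.542220653364009 F [ 0.2869  0.2144 -1.8432] M [-0.0656 -0.0514  0.0161] g 0.013160777866263275
to slot(mm,tool) [-5.6548  0.5552 -0.2126]
```

```bash
python3 -m crank '[[-1,0,0,0,0.03]]' >/dev/null;python3 m.py 5
```

```text
avgF [ 0.4609 -0.6691 -1.7752] avgM [-0.1048 -0.04    0.0755] sdMz 0.04031368354950084 tau6 [-0.2911  0.0995  0.1858  0.102   0.0734]
clk 23.2 tcp [ 0.4765 -0.1357  0.056 ] xax [ 0.02   -0.0024 -0.9998] tip [ 0.4755 -0.1357  0.0623] zang 9.825847605479604 F [ 0.0058  0.0028 -1.7254] M [-0.1081 -0.0542 -0.0022] g 0.012856542173378106
to slot(mm,tool) [-5.6532  0.5788 -0.2194]
```

```bash
python3 -m crank '[[-1,0,0,0,0.03]]' >/dev/null;python3 m.py 5
```

```text
avgF [ 0.2929 -0.8621 -1.1269] avgM [-0.1076 -0.0469  0.1015] sdMz 0.021907079829596582 tau6 [-0.2745  0.1371  0.2189  0.1325  0.1031]
clk 23.5 tcp [ 0.4765 -0.1358  0.0559] xax [ 0.02   -0.0024 -0.9998] tip [ 0.4755 -0.1357  0.0623] zang 8.106396023333206 F [-0.3603 -1.028  -0.436 ] M [-0.1533 -0.0387  0.0963] g 0.013433270653327995
to slot(mm,tool) [-5.6787  0.5844 -0.2418]
```

```bash
python3 -m crank '[[-1,0,0,0,0.03]]' >/dev/null;python3 m.py 5
```

```text
avgF [ 0.6955 -0.6446 -2.0258] avgM [-0.1381 -0.044   0.2591] sdMz 0.01692260260943834 tau6 [-0.0809  0.2862  0.3604  0.2766  0.2484]
clk 23.8 tcp [ 0.4765 -0.1358  0.0559] xax [ 0.02   -0.0025 -0.9998] tip [ 0.4755 -0.1357  0.0623] zang 6.396556149602581 F [-0.1161 -0.3553 -2.0058] M [-0.1143 -0.039   0.2522] g 0.013278826346750294
to slot(mm,tool) [-5.6837  0.5901 -0.2499]
```

```bash
python3 -m crank '[[-1,0,0,0,-0.04],[-1,0,0,0,-0.04]]' >/dev/null;python3 m.py 5
```

```text
avgF [-0.1206  0.017  -1.0985] avgM [-0.0145  0.0132 -0.0209] sdMz 0.035166011978316807 tau6 [ 0.3401 -0.1067 -0.1804 -0.0505 -0.0075]
clk 24.2 tcp [ 0.4765 -0.1356  0.056 ] xax [ 0.0199 -0.0021 -0.9998] tip [ 0.4755 -0.1356  0.0624] zang 10.956270191098769 F [-0.7177 -0.1743  0.351 ] M [-0.0036  0.0288 -0.0463] g 0.012706050329442246
to slot(mm,tool) [-5.6387  0.6796 -0.2335]
```

```bash
python3 -m crank '[[-1,-2,0,0,0],[-1,-4,0,0,0],[-1,-5,0,0,0],[-1,-5,0,0,0],[-1,-10,0,0,0],[-1,-15,0,0,0],[-1,-15,0,0,0],[-1,-10,0,0,0],[-1,0,0,0,0]]'; python3 - <<'E'
from st import *
T=st(); c=cap('wrist','pics/aa.png'); c=cap('side'); a=cv2.resize(c['color'][205:305,185:315],None,fx=6,fy=6,interpolation=cv2.INTER_CUBIC); cv2.imwrite('pics/ab.png',np.clip(a[:,:,::-1]*1.3,0,255).astype(np.uint8))
print(read_state()['q'])
E
```

```text
clock: 25.1
tcp_pos: [0.4757, -0.1356, 0.1286]
orientation: [162.4, 88.7, -6.8]
wrist_force: [0.6, -0.8, -1.4]
gripper_width: 0.013
clk 25.1 tcp [ 0.4757 -0.1356  0.1286] xax [ 0.0222 -0.0026 -0.9998] tip [ 0.4746 -0.1355  0.135 ] zang 10.830388205272167 F [ 0.5531 -0.8426 -1.4408] M [-0.0301 -0.0311 -0.0112] g 0.012978304356681652
to slot(mm,tool) [67.0288  0.3843  0.5171]
[-24.7911 -13.2717 114.4462   0.4003  77.784   54.2995]
```

View pics/aa.png

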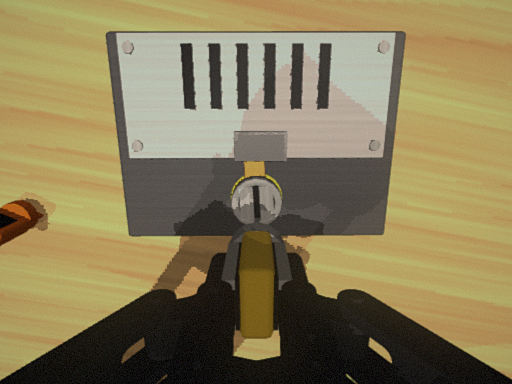

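View pics/ab.png

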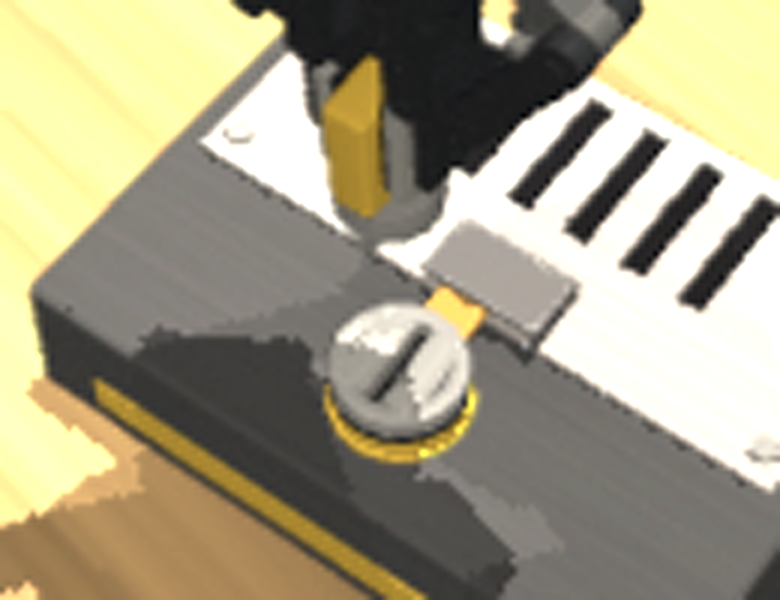

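```bash
python3 - <<'E'
from st import *
c=cap('wrist'); a=cv2.resize(c['color'][120:240,215:300],None,fx=6,fy=6,interpolation=cv2.INTER_CUBIC)[:600]; cv2.imwrite('pics/ac.png',np.clip(a[:,:,::-1]*1.3,0,255).astype(np.uint8)); np.save('cw3.npy',c['W'])
E
```

```text
(no output)
```

View pics/ac.png

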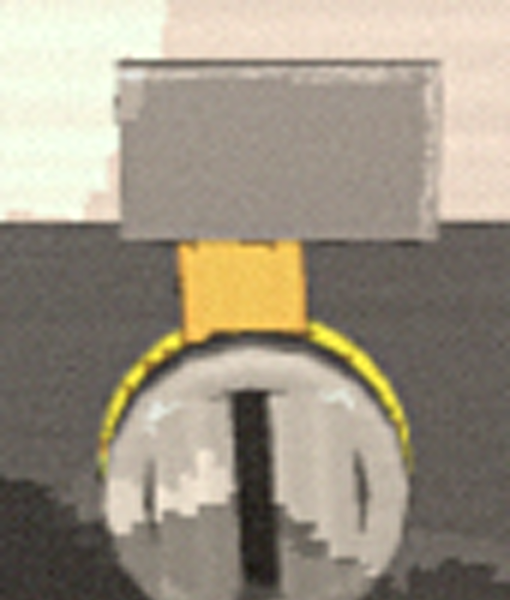

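```bash
python3 -m crank '[[-1,0,-18,-4,-0.05],[-1,0,-36,-9,0],[-1,0,-36,-9,0],[-1,0,-36,-9,0],[-1,0,-36,-9,0],[-1,0,-36,-9,0],[-1,0,-36,-9,0],[-1,0,-36,-9,0],[-1,0,-18,-4,0],[-1,0,0,0,-0.1],[-1,0,0,0,-0.14],[-1,0,0,0,-0.14],[-1,0,0,0,-0.14],[-1,0,0,0,-0.14],[-1,0,0,0,-0.14],[-1,0,0,0,-0.14],[-1,0,0,0,-0.14],[-1,0,0,0,-0.14],[-1,0,0,0,-0.14]]'; python3 st.py
```

```text
clock: 27.15
tcp_pos: [0.4607, 0.1728, 0.1021]
orientation: [-83.2, 88.8, -168.3]
wrist_force: [1.1, 0.9, -1.1]
gripper_width: 0.0132
clk 27.15 tcp [0.4607 0.1728 0.1021] xax [-0.0211 -0.0044 -0.9998] tip [0.4607 0.1719 0.1085] zang 94.88907519490914 F [ 1.1055  0.9403 -1.08  ] M [-0.0009 -0.0269  0.0017] g 0.013193528119289357
to slot(mm,tool) [ 41.5299 -10.4235 308.2004]
```

```bash
python3 -m crank '[[-1,-2,0,0,-0.14],[-1,-2,0,0,-0.14],[-1,-2,0,0,-0.14],[-1,-2,0,0,-0.14],[-1,-2,0,0,-0.14],[-1,0,0,0,-0.14],[-1,0,0,0,-0.14],[-1,0,0,0,-0.14],[-1,0,0,0,-0.12],[-1,0,0,0,0]]'; python3 - <<'E'
from st import *
T=st(); c=cap('wrist','pics/ad.png'); T0=np.load('T0.npy')
print(read_state()['q'],T[:3,:3].T@(np.array([.4904,.160,.03])-(T[:3,:3]@K+T[:3,3]))*1000, T[:3,:3].T@(T0[:3,3]-T[:3,3])*1000)
E
```

```text
clock: 28.15
tcp_pos: [0.4523, 0.1711, 0.0992]
orientation: [-157.4, 87.4, -168.4]
wrist_force: [-0.6, -0.3, -1.3]
gripper_width: 0.0134
clk 28.15 tcp [0.4523 0.1711 0.0992] xax [-0.0441 -0.009  -0.999 ] tip [0.4535 0.1707 0.1056] zang 168.9705242288181 F [-0.6095 -0.2785 -1.3384] M [0.0089 0.001  0.058 ] g 0.013413205958261391
to slot(mm,tool) [  39.3265 -296.3822   82.0296]
[ 11.878  -10.1033 114.5416   0.0151  78.1588 -67.0019] [73.9601 -2.1971 41.407 ] [85.9804 -1.7984 43.0965]
```

View pics/ad.png

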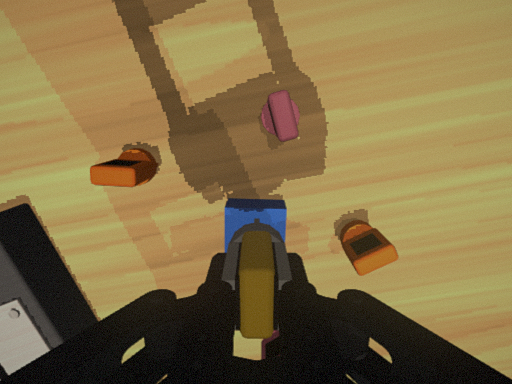

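```bash
python3 -m crank '[[-1,0,-1,10,0.025],[-1,0,-1,12,0],[-1,0,0,12,0],[-1,0,0,7,0],[-1,10,0,0,0],[-1,10,0,0,0],[-1,0,0,0,0],[-1,0,0,0,0]]'; cat > r.py <<'E'
from st import *
T=st(); T0=np.load('T0.npy')
print('to pocket',T[:3,:3].T@(np.array([.4904,.160,.03])-(T[:3,:3]@K+T[:3,3]))*1000,'to T0', T[:3,:3].T@(T0[:3,3]-T[:3,3])*1000)
E
python3 r.py
```

```text
clock: 29.0
tcp_pos: [0.494, 0.1584, 0.0734]
orientation: [-155.4, 87.2, -168.5]
wrist_force: [-0.3, -0.3, -0.9]
gripper_width: 0.0129
clk 29.0 tcp [0.494  0.1584 0.0734] xax [-0.0474 -0.0097 -0.9988] tip [0.4952 0.1581 0.0798] zang 166.8862483738275 F [-0.2986 -0.3385 -0.8729] M [-0.0026 -0.0632  0.039 ] g 0.012852597159690959
to slot(mm,tool) [  15.5529 -290.7515   48.2708]
to pocket [49.9458  1.8131 -2.8917] to T0 [61.9628  2.2653 -1.1671]
```

```bash
python3 -m crank '[[-1,6,0.5,-1,-0.01],[-1,9,0.5,-1,0],[-1,10,0.5,-1,0],[-1,9,0.3,0,0],[-1,5,0,0,0],[-1,0,0,0,0],[-1,0,0,0,0]]';python3 r.py; python3 - <<'E'
from st import *
c=cap('wrist'); a=cv2.resize(c['color'][165:290,190:320],None,fx=5,fy=5,interpolation=cv2.INTER_CUBIC)[:600]; cv2.imwrite('pics/ae.png',np.clip(a[:,:,::-1]*1.5,0,255).astype(np.uint8))
c=cap('side'); a=cv2.resize(c['color'][145:215,110:210],None,fx=7,fy=7,interpolation=cv2.INTER_CUBIC); cv2.imwrite('pics/af.png',np.clip(a[:,:,::-1]*1.3,0,255).astype(np.uint8))
E
```

```text
clock: 29.7
tcp_pos: [0.4877, 0.1609, 0.0304]
orientation: [-156.2, 87.1, -168.6]
wrist_force: [-0.1, -0.5, -1.3]
gripper_width: 0.013
clk 29.7 tcp [0.4877 0.1609 0.0304] xax [-0.0489 -0.0099 -0.9988] tip [0.4889 0.1606 0.0367] zang 167.56059283948946 F [-0.1439 -0.5402 -1.2934] M [ 0.0671 -0.0532 -0.0491] g 0.013005735693469229
to slot(mm,tool) [ -27.6393 -293.3007   49.5799]
to pocket [ 6.6674 -0.1353  1.9184] to T0 [18.6828  0.3168  3.6768]
```

View pics/ae.png

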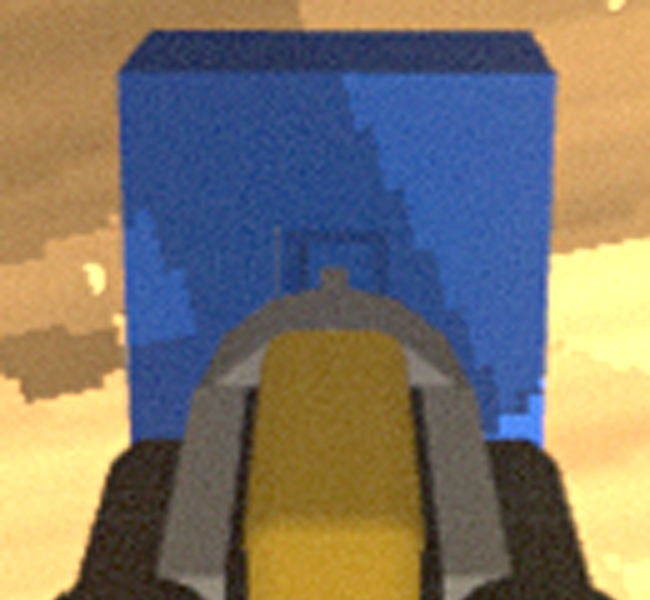

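View pics/af.png

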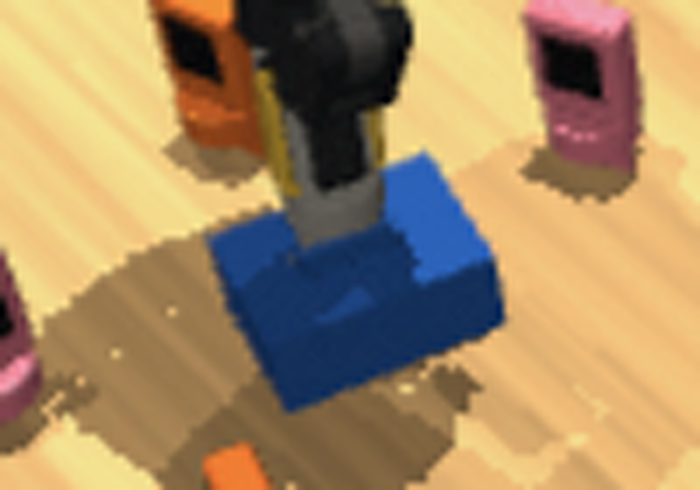

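```bash
python3 -m crank '[[-1,2,0.2,1,0],[-1,3,0,1,0],[-1,3,0,0.4,0],[-1,2,0,0,0],[-1,0,0,0,0]]';python3 r.py; python3 -m crank '[[-1,2,0,0,0],[-1,2,0,0,0],[-1,0,0,0,0]]';python3 r.py
```

```text
clock: 30.3
tcp_pos: [0.4914, 0.1606, 0.0211]
orientation: [-156.1, 87.3, -168.5]
wrist_force: [0.5, 0.4, -1.2]
gripper_width: 0.0129
clk 30.3 tcp [0.4914 0.1606 0.0211] xax [-0.0457 -0.0093 -0.9989] tip [0.4925 0.1603 0.0275] zang 167.55250292753806 F [ 0.5139  0.4461 -1.1948] M [ 0.0289 -0.0745 -0.0087] g 0.012919385989081524
to slot(mm,tool) [ -36.9451 -293.8997   45.7482]
to pocket [-2.4135 -0.7875 -2.0775] to T0 [ 9.6053 -0.3585 -0.3757]
clock: 30.6
tcp_pos: [0.4911, 0.1606, 0.0167]
orientation: [-156.1, 87.3, -168.5]
wrist_force: [-0.5, -0.5, -1.5]
gripper_width: 0.0135
clk 30.6 tcp [0.4911 0.1606 0.0167] xax [-0.0458 -0.0093 -0.9989] tip [0.4922 0.1603 0.0231] zang 167.55368913238718 F [-0.5053 -0.4779 -1.4504] M [ 0.0064 -0.0544 -0.0365] g 0.013453824593840823
to slot(mm,tool) [ -41.3462 -293.9067   45.7918]
to pocket [-6.8208 -0.7918 -2.0221] to T0 [ 5.1979 -0.3621 -0.3177]
```

```bash
python3 -m crank '[[-1,1.5,-0.3,-0.7,0],[-1,1.5,-0.2,-0.5,0],[-1,0.5,0,0,0],[-1,0,0,0,0]]';python3 m.py 3; python3 r.py
```

```text
clock: 31.0
tcp_pos: [0.4895, 0.1603, 0.013]
orientation: [-156.1, 87.3, -168.5]
wrist_force: [0.3, 0.6, -0.7]
gripper_width: 0.013
avgF [ 0.2312 -0.0053 -0.7787] avgM [ 0.0097 -0.0352 -0.0014] sdMz 0.010109334669064723 tau6 [0.     0.     0.0001]
clk 31.1 tcp [0.4896 0.1603 0.0131] xax [-0.0456 -0.0093 -0.9989] tip [0.4907 0.16   0.0195] zang 167.55857277990177 F [ 0.3171 -0.4171 -1.1593] M [ 0.0012 -0.0388 -0.0127] g 0.013117091985877499
to slot(mm,tool) [ -45.0486 -293.3942   47.0515]
clk 31.1 tcp [0.4896 0.1603 0.0131] xax [-0.0456 -0.0093 -0.9989] tip [0.4907 0.16   0.0195] zang 167.55857277990177 F [ 0.3171 -0.4171 -1.1593] M [ 0.0012 -0.0388 -0.0127] g 0.013117091985877499
to slot(mm,tool) [ -45.0486 -293.3942   47.0515]
to pocket [-10.5101  -0.2779  -0.7444] to T0 [1.5088 0.1504 0.957 ]
```

```bash
python3 -m crank '[[-1,0.6,0,0,0],[-1,0.4,0,0,0],[-1,0,0,0,0]]' >/dev/null; python3 r.py; python3 -m crank '[[-0.6,0,0,0,0],[-0.4,0,0,0,0],[-0.2,0,0,0,0],[0,0,0,0,0],[0,0,0,0,0],[0,0,0,0,0]]' 20; python3 - <<'E'
from st import *
st()
c=cap('wrist','pics/ag.png'); c=cap('side'); a=cv2.resize(c['color'][145:215,110:210],None,fx=7,fy=7,interpolation=cv2.INTER_CUBIC); cv2.imwrite('pics/ah.png',np.clip(a[:,:,::-1]*1.3,0,255).astype(np.uint8))
E
```

```text
clk 31.4 tcp [0.4898 0.1604 0.0125] xax [-0.0452 -0.0092 -0.9989] tip [0.4909 0.1601 0.0189] zang 167.55822765131612 F [ 0.0399  0.1346 -0.3493] M [ 0.0339 -0.004   0.0068] g 0.013054269714728903
to slot(mm,tool) [ -45.645  -293.4863   46.8218]
to pocket [-11.0882  -0.375   -0.9916] to T0 [0.931  0.051  0.7025]
clock: 32.0
tcp_pos: [0.4907, 0.1605, 0.0133]
orientation: [-156.0, 87.5, -168.4]
wrist_force: [0.5, 0.9, -0.3]
gripper_width: 0.043
clk 32.0 tcp [0.4907 0.1605 0.0133] xax [-0.0433 -0.0089 -0.999 ] tip [0.4918 0.1602 0.0196] zang 167.5562889669826 F [ 0.5375  0.8795 -0.2568] M [-0.0269 -0.0376 -0.0455] g 0.04296416230089088
to slot(mm,tool) [ -45.0043 -293.7681   46.1094]
```

View pics/ag.png

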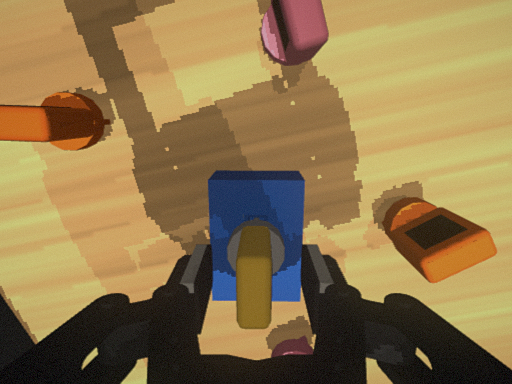

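```bash
python3 -m crank '[[0,-5,0,0,0],[0,-10,0,0,0],[0,-15,0,0,0],[0,-20,0,0,0],[0,-25,0,0,0],[0,-30,0,0,0],[0,-25,0,10,0],[0,-10,0,20,0],[0,0,0,20,0],[0,0,0,0,0]]'; python3 - <<'E'
from st import *
st(); c=cap('wrist','pics/ai.png'); c=cap('side','pics/aj.png');cap('top','pics/ak.png')
for k in ['key']:
    print(k,[(round(f['conf'],2),w(c,f['point'])) for f in find_in('side',k)])
E
```

```text
clock: 33.1
tcp_pos: [0.5494, 0.1515, 0.1698]
orientation: [-154.8, 88.1, -167.1]
wrist_force: [-0.2, -0.1, -0.6]
gripper_width: 0.0426
clk 33.1 tcp [0.5494 0.1515 0.1698] xax [-0.0319 -0.0073 -0.9995] tip [0.5504 0.1511 0.1762] zang 167.62473739592488 F [-0.1766 -0.0614 -0.5976] M [-0.0111 -0.0206  0.0641] g 0.04264933269637366
to slot(mm,tool) [ 112.6337 -295.1114   -8.1881]
key [(0.89, array([0.4824, 0.1511, 0.0621])), (0.87, array([0.4025, 0.0665, 0.043 ])), (0.86, array([0.3846, 0.192 , 0.0424])), (0.85, array([0.574 , 0.1615, 0.0422])), (0.8, array([0.4977, 0.2388, 0.0401]))]
```

View pics/ai.png

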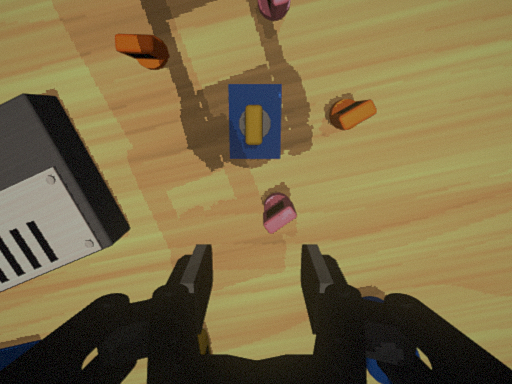

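View pics/aj.png

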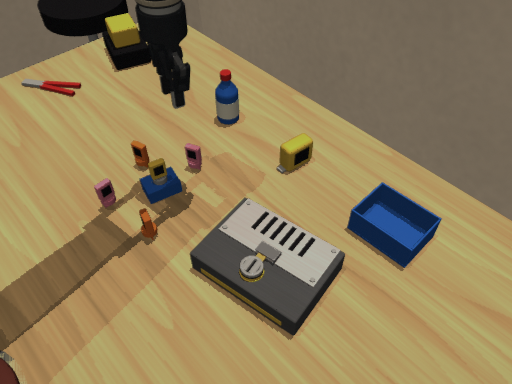

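```bash
python3 - <<'E'
from st import *
a=cv2.imread('pics/a_side.png')[140:210,120:190]; b=cv2.imread('pics/aj.png')[140:210,120:190]
c=cv2.imread('pics/ai.png')[75:165,215:295]
f=lambda x:cv2.resize(x,(390,390),interpolation=cv2.INTER_CUBIC)
cv2.imwrite('pics/al.png',np.hstack([f(a),f(b)])); 
cv2.imwrite('pics/am.png',cv2.resize(c,None,fx=6,fy=6,interpolation=cv2.INTER_CUBIC))
E
```

```text
(no output)
```

View pics/al.png

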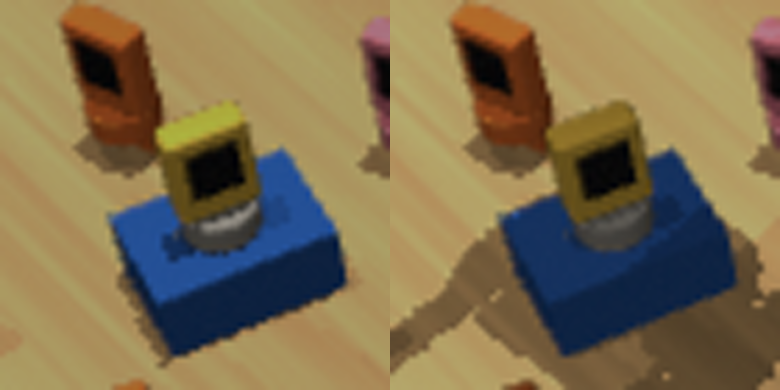

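View pics/am.png

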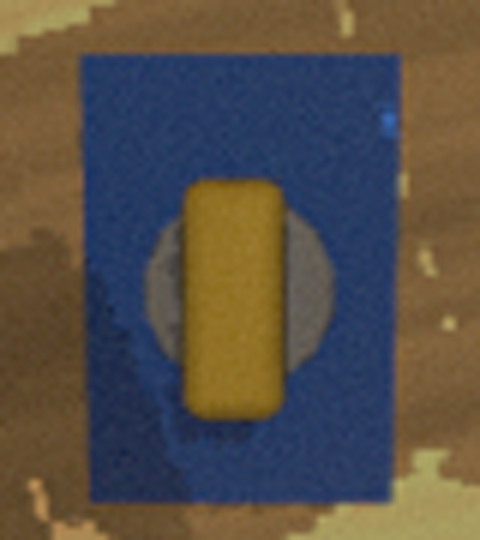

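```bash
python3 -c "
from h import *
s=read_state();print(s['clock'],s['joint_velocities'].round(2))
print(close_job())"
```

```text
33.3 [ 0.05  0.11  0.73 -0.13 -0.19 -0.02]
the job is handed in; nothing more can be done
None
```

I turned the cam to its hidden stop with the key, then stood the key back in its blue rest, let go, and handed the job in at 33.3 s.

**Turning the cam:** The cam turned at about 0.06–0.08 N m. At the stop the twist rose to about 0.25–0.26 N m (wrist 0.26, joint 6 0.25 settled), so I stopped there. Joint 6 briefly read 0.36 within that last step, which I took to be motion transient. I eased the twist off inside the slot's play before lifting the key out. The pictures then showed the tongue under the hood, with the cam at about 1.46 rad, within the stop's expected range. Its lag behind the key fits the slot's play plus the give at the stop.

**Key:** In the last pictures it stands upright and centred in the rest, as in the first picture, with the gripper clear of it. The bystanders and look-alikes looked unmoved by eye; I did not measure them.

**What went wrong or disagreed:**
- The fingertips sit about 36 mm behind the reported TCP. My first grasp closed empty above the key without touching it; I allowed for the offset afterwards.
- The tool's tilt drifted by a few degrees on the way back, so the key went into the rest leaning slightly. It settled upright once released.
- I did not measure the cam angle again after returning the key; the last side picture only shows the tongue still under the hood.

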